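# Put the findings away and shut the chest

### The job

Put every rivet tin from the cutting mat into the chest's open drawer and every thread spool into the tray under its lid. Once the tins are in, push the drawer fully home until its catch seats; last of all, when the spools are in too, lower the lid gently until it lies closed, without letting it slam. Leave the other things on the bench where they are.

Things in the scene. Friction and masses are not known exactly. Their poses are not given: they have to be found in the camera images.
- chest: The red sheet-metal findings chest, fixed to the bench: a lidded tray on top, one drawer below. Origin on the bench at mid-width, 60 mm in front of the chest's front face; x points from the front to the back, y along the width, z up. Body: 140 deep (x 60 to 200), 250 wide, rim of the tray 106 high. With the lid open the tray is free from above.
- tray (a point): Centre of the upper tray's floor (axes as the chest's), 56 mm above the bench. Inside the tray is 128 (x) by 238 (y) and 50 deep up to the rim; walls 6 thick, no dividers. This is where thread spools belong.
- drawer (a joint): How far the drawer is open, m: 0 fully home, 0.118 fully out; it slides towards the chest's -x. About 2 N moves it. Over the last 10 mm a spring catch resists with up to about 8 N until 5 mm are left, then pulls the drawer home to 0 and keeps it there (a push of 12 to 20 N is right).
- drawer_floor (a point): Centre of the drawer's inner floor (axes as the chest's, moves with it), 11 mm above the bench. Rivet tins belong here. Inside 121 (x) by 222 (y), walls 31 above this floor; front panel 246 wide, its outer face 70.5 in front of this point and flush with the chest's face when home, its top 50 above the bench. When home the ceiling is 41 above this floor: load the part that stands out in front.
- drawer_handle (a point): Middle of the drawer's steel bar handle: 100 long along y, 11 thick, 35 in front of the panel, 34 mm above the bench; moves with the drawer.
- lid (a joint): Angle of the lid, rad: 0 closed flat on the rim, 1.57 upright, 1.7 fully open. Stiff friction hinges: it stays where it is left and takes up to about 4 N at its front edge to move down.
- lid_hinge (a point): Hinge line of the lid at mid-width, on the back rim of the tray, 106.5 mm above the bench; this point turns with the lid. The lid is a flat plate 140 by 250, 8 thick, its underside through this line; closed it reaches from here towards the chest's -x, its outer face up.
- lid_tab (a point): Tip of the black finger tab in the middle of the lid's free edge, 154 mm from the hinge line, at mid-thickness; the tab is 70 wide, 8 thick and stands 14 beyond the plate. Turns with the lid.
- mat: Green cutting mat with pale grid lines, 280 x 280 x 3, fixed; origin under its centre. The loose tins and spools start on it.
- tin0: A flat rectangular metal rivet tin with a round brass spot on top, 44 (x) by 32 (y) by 22 high, about 90 g; origin at the centre of its underside, z up. May be absent.
- tin1: A flat rectangular metal rivet tin with a round brass spot on top, 44 (x) by 32 (y) by 22 high, about 90 g; origin at the centre of its underside, z up. May be absent.
- tin2: A flat rectangular metal rivet tin with a round brass spot on top, 44 (x) by 32 (y) by 22 high, about 90 g; origin at the centre of its underside, z up. May be absent.
- spool0: A short spool of black thread with orange flanges, 34 diameter, 34 high, about 60 g, standing on end; origin at the centre of its underside, z along its axis. May be absent.
- spool1: A short spool of black thread with orange flanges, 34 diameter, 34 high, about 60 g, standing on end; origin at the centre of its underside, z along its axis. May be absent.
- spool2: A short spool of black thread with orange flanges, 34 diameter, 34 high, about 60 g, standing on end; origin at the centre of its underside, z along its axis. May be absent.
- cork_block: Bystander: cork sanding block 50 x 30 x 25, origin under its centre; stays on the mat.
- glue_pot: Bystander: amber jar with yellow cap, 40 diameter, 45 high, origin under its centre; stays on the mat.
- awl: Bystander: orange-handled awl lying between chest and mat, about 180 long, origin at its middle.
- last_block: Bystander: pale wooden block 120 x 50 x 45 beyond chest and mat, origin under its centre.
Not all that is in view belongs to the job. What is shaped like the tin0 but green is not meant.

How it is judged:
On the way, in this order (a step that is already met when the one before it is completed fails the run):
1. all rivet tins lie in the drawer (x of tin0 in the frame of drawer_floor between -0.064 and 0.064 m and y of tin0 in the frame of drawer_floor between -0.115 and 0.115 m and z of tin0 in the frame of drawer_floor between -0.005 and 0.035 m and x of tin1 in the frame of drawer_floor between -0.064 and 0.064 m and y of tin1 in the frame of drawer_floor between -0.115 and 0.115 m and z of tin1 in the frame of drawer_floor between -0.005 and 0.035 m and x of tin2 in the frame of drawer_floor between -0.064 and 0.064 m and y of tin2 in the frame of drawer_floor between -0.115 and 0.115 m and z of tin2 in the frame of drawer_floor between -0.005 and 0.035 m), for 0.2 s.
2. the drawer is pushed home and seated, the tins in it (all of step 1 and value of joint drawer below 0.003 m), for 0.2 s.
3. the lid is closed over the spools (value of joint lid below 0.04 rad and x of spool0 in the frame of tray between -0.067 and 0.067 m and y of spool0 in the frame of tray between -0.122 and 0.122 m and z of spool0 in the frame of tray between -0.005 and 0.045 m and x of spool1 in the frame of tray between -0.067 and 0.067 m and y of spool1 in the frame of tray between -0.122 and 0.122 m and z of spool1 in the frame of tray between -0.005 and 0.045 m and x of spool2 in the frame of tray between -0.067 and 0.067 m and y of spool2 in the frame of tray between -0.122 and 0.122 m and z of spool2 in the frame of tray between -0.005 and 0.045 m), for 0.2 s.
At the end, for the whole second after the job is handed in: Every tin present lies inside the drawer and every spool present inside the tray, all at rest; the drawer is home within 3 mm; the lid is closed within 0.04 rad (all of step 2 and all of step 3 and linear speed of each of tin0, tin1, tin2, spool0, spool1, spool2 below 0.02 m/s); the robot touches nothing.
It fails at once if the lid slams (closes faster than 2.5 rad/s) (velocity of joint lid below -2.5 rad/s).
It fails at once if another thing on the bench is moved more than 40 mm (distance of any of cork_block, glue_pot, awl, last_block from where it was at the start of the episode above 0.04 m).
Of tin0, tin1, tin2 only 2 to 3 are there at a start; the rules pass over those that are not, and their reading is None.
Of spool0, spool1, spool2 only 2 to 3 are there at a start; the rules pass over those that are not, and their reading is None.
At some moment in a run one of tin0, tin1, tin2, spool0, spool1, spool2 may be knocked a few centimetres aside while the robot is not near it.
Once in a run the grip may slacken for a moment while it holds something.
It also fails if it takes over 210 s, if anything falls off the work surface, if the arm or the gripper's body presses on something with over 40 N, if the wrist force passes 120 N, or if a joint passes its speed limit or range.

### The arm

A 6-joint arm with a two-finger parallel gripper is mounted at the origin on the work surface. World frame = base frame: x ahead of the robot, y to its left, z up, the work surface at z = 0. Lengths are in m, angles in rad, forces in N, time in s.
With the tool pointing down it reaches from about 0.375 to 0.975 m from the base axis. Payload 3.8 kg.
Tool frame: the origin (TCP) lies at the very end of the fingers, on their centre line; the grasp point (between the pads) lies 19 mm behind it; z points along the fingers, y is the line along which they close (so a half turn about z gives the same grasp; the last joint's range is limited). The gripper opens to 85 mm and grips with 20 to 120 N. Pads are 22 mm wide; open, the fingers measure 114 mm over their backs; the gripper's body (76 mm by 85 mm) begins 54 mm behind the grasp point. The pads swing forward as they close: fully open they stand 13 mm farther back than shut.
Start: joints at [-1.367, 0.264, 1.604, -0, 1.274, -0.037], TCP at [0.161, -0.656, 0.192] pointing down, gripper open.
Joint ranges: [-2.63, 2.63], [-0.94, 2.18], [0.31, 2.57], [-1.31, 4.45], [0, 2.66], [-2.55, 2.55]. Speed limits (rad/s): [2.57, 2.57, 3.14, 3.14, 3.14, 3.14].

### API

Orientations are given as a rotation vector (axis times angle).
In Python, from workcell import bot, vision gives the robot as it stands. The module is installed in compiled form; this text tells all that it offers.
- The arm moves only by the tool play_rows, never from a script. Its argument "moves" is a list that holds one entry, the list of rows, each a list of 7 numbers: the turn, a rotation vector about the tool's x, y, z as a fraction of full scale, then the shift along the tool's x, y, z as a fraction of full scale, then the finger opening in mm, from 0 to 85.4. In form: [[[ax, ay, az, x, y, z, jaw], ...]]. A call has 1 to 5 rows; each row shifts and turns the commanded pose from where the row before left it, along the tool's axes as they then stand; what a row does not reach is not made up. Full scale, the value 1, is 0.1 m for a shift and 0.5 rad for a turn. A row lasts 1/12 s, in which the tool goes at most 41.7 mm and 7.16 degrees, less where a joint would pass 70% of its speed; a pose out of reach is approached as far as the arm can. A call with a number of a shift or a turn outside -1 to 1 is refused whole. A call with a gripper value outside its range is refused whole. The fingers move at their own pace and stop on an object; "newtons" is the grip in N (left out, the last holds). Time passes only in rows, so rows that do not move let the fingers close. It gives the time, the measured TCP pose, the force, the opening and the grip force at its end, in the units of the state.
- bot.read_state(): the state, without advancing time (a new reading comes with each control period).
- vision.read_camera(name): name is "scene" or "side" or "wrist"; returns a dict with "image" (400x640x3 uint8, red, green, blue), "depth" (400x640 float32, m along the optical axis (not along the pixel's ray), 0 where there is no reading), "K" (3x3 intrinsics, pixels), "R" (3x3) and "t" (3): a world point X has camera coordinates R X + t. Camera axes: x right, y down, z forward; pixel columns grow to the right and rows downward; lengths in m; the calibration is good to about 2 mm. A picture is of the moment at which its call begins.
- bot.finish_job(): hands the job in; it is judged then, once.
The state is a dict: "time": time; "q": joint angles; "joint_vel": joint speeds; "joint_torque": joint torques, N m; "tool_pos": TCP position; "tcp_rot": TCP orientation; "wrist_force": force on the tool from outside, world axes, zero at the start; "torque": the same for the moment, N m; "width": opening from 0.0 (shut) to 1.0 (fully open); "grip_force": force on a finger pad.
Only numpy, scipy, OpenCV 4.12 (cv2) and the standard library are available. Lean on these libraries where they do the work, as an engineer would, in place of code of your own. Each camera call takes 0.05 s, during which the arm holds its last target. There are 200 camera calls.

## Working session

There is one attempt and no reset: what is moved stays moved. The work goes in short steps, Python scripts to look and compute and a tool call to move; the robot and the scene stay as the last step left them, time stands still between calls to the robot, and variables do not carry over. Pictures are saved under pics/ and viewed, at most 14 in all, crops included, and the job is handed in when it is done.

Besides the shell and the picture viewer there is one more tool, called in YAML: its name, and indented under it one key for each argument. play_rows: Moves the arm, as the interface text tells. Its arguments: {"type":"object","properties":{"moves":{"type":"array","items":{"type":"array","items":{"type":"array","items":{"type":"number"}}}},"newtons":{"type":"number"}},"required":["moves"]}

```bash
mkdir -p pics
cat > h.py <<'E'
import numpy as np, cv2
from workcell import bot, vision
def cam(n):
    c=vision.read_camera(n); return c
def pts(c):
    h,w=c['depth'].shape; u,v=np.meshgrid(np.arange(w),np.arange(h)); z=c['depth']
    K=c['K']; X=np.stack([(u-K[0,2])/K[0,0]*z,(v-K[1,2])/K[1,1]*z,z],-1)
    return (X-c['t'])@c['R']   # R^T (X-t)
def save(c,n): cv2.imwrite('pics/'+n,c['image'][:,:,::-1])
def ray(c,u,v,h):
    d=c['R'].T@np.linalg.inv(c['K'])@np.array([u,v,1.]); o=-c['R'].T@c['t']
    return o+d*(h-o[2])/d[2]
E
python3 - <<'E'
from h import *
s=bot.read_state(); print({k:np.round(v,3) for k,v in s.items()})
for n in ('scene','side','wrist'):
    c=cam(n); save(c,n+'0.png'); np.savez(n+'0.npz',**c); print(n,c['K'][0],-c['R'].T@c['t'], c['R'][2])
E
```

```text
{'time': np.float64(0.0), 'q': array([-1.367,  0.265,  1.605, -0.   ,  1.274, -0.037]), 'joint_vel': array([0.001, 0.001, 0.   , 0.001, 0.   , 0.001]), 'joint_torque': array([-2.0000e-03, -5.1511e+01, -3.6732e+01,  0.0000e+00,  1.3000e-02,
       -0.0000e+00]), 'tool_pos': array([ 0.161, -0.655,  0.19 ]), 'tcp_rot': array([-3.117, -0.377,  0.   ]), 'wrist_force': array([0.541, 0.   , 0.435]), 'torque': array([ 0.005, -0.006, -0.013]), 'grip_force': np.float64(0.0), 'width': np.float64(1.001)}
scene [419.10463399   0.         321.3251127 ] [ 1.42459309 -0.70480359  0.74704231] [-0.68782133  0.49139883 -0.53425556]
side [498.09763042   0.         326.62340685] [ 0.2781925  -0.73432611  1.0210617 ] [ 0.24362739  0.56645744 -0.78725578]
wrist [278.35287303   0.         320.26387574] [ 0.23297939 -0.63815071  0.37296754] [-0.2804412  -0.0668929  -0.95753751]
```

View pics/scene0.png

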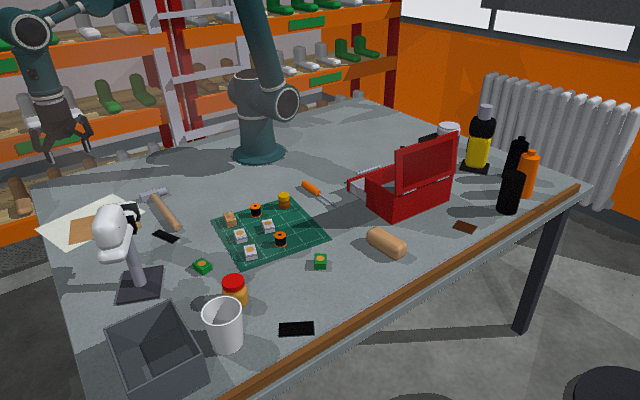

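View pics/side0.png

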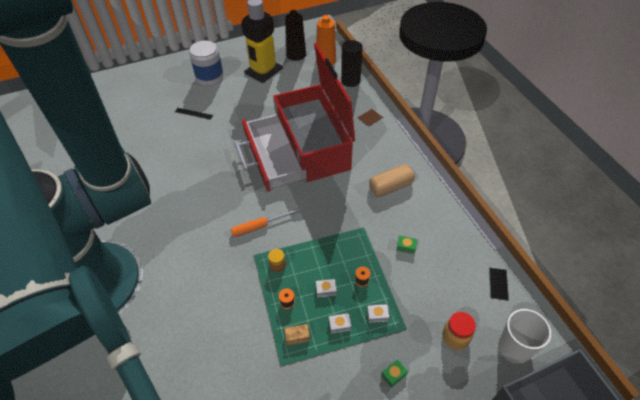

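Side view: tins (pale with brass spot) at (326,287), (340,322), (377,313). Spools (orange and black) at (287,298), (362,277). Look-alikes: green tins (407,244) and (395,373), cork (297,335), glue pot (277,260). I choose the three pale tins and two spools. One close crop next, together with measurement.

```bash
cat > m.py <<'E'
from h import *
import sys
def load(n): return dict(np.load(n+'0.npz'))
def blobs(c,mask,amin):
    n,l,st,ce=cv2.connectedComponentsWithStats(mask.astype(np.uint8)); return [(i,st[i],ce[i],l==i) for i in range(1,n) if st[i][4]>=amin]
E
python3 - <<'E'
from m import *
for n in('side','scene'):
    c=load(n); P=pts(c); hsv=cv2.cvtColor(c['image'],cv2.COLOR_RGB2HSV); H,S,V=[hsv[...,i].astype(int) for i in range(3)]
    g=(H>65)&(H<90)&(S>90)&(abs(P[...,2]-.003)<.012)&(V>25)
    b=max(blobs(c,g,200),key=lambda b:b[1][4]); q=P[b[3]][:,:2]; r=cv2.minAreaRect(q.astype(np.float32)); print(n,'mat',np.round(r[0],3),np.round(r[1],3),r[2], P[b[3]][:,2].mean())
    hull=cv2.boxPoints(r); ins=np.array([cv2.pointPolygonTest(hull,(float(p[0]),float(p[1])),False)>0 for p in P.reshape(-1,3)]).reshape(400,640)
    ob=ins&(P[...,2]>.011)&(P[...,2]<.07)
    for i,st,ce,m in blobs(c,ob,15):
        q=P[m]; z=np.percentile(q[:,2],90); t=q[q[:,2]>z-.006]; r=cv2.minAreaRect(t[:,:2].astype(np.float32))
        print(np.round(ce),st[4],'z',round(z,4),'mid',np.round(r[0],3),'size',np.round(r[1],3),round(r[2]),'rgb',np.median(c['image'][m],0))
    red=((H<6)|(H>174))&(S>150)&(V>60)&(P[...,1]>-.3)
    for i,st,ce,m in blobs(c,red,300):
        q=P[m]; print('red',np.round(ce),st[4],np.round(np.percentile(q,[1,50,99],axis=0),3).tolist())
c=load('side'); cv2.imwrite('pics/crop.png',cv2.resize(c['image'][80:370,220:450,::-1],None,fx=2.05,fy=2.05,interpolation=cv2.INTER_CUBIC))
E
```

```text
side mat [ 0.489 -0.237] [0.282 0.278] 83.06651306152344 0.0021211692466845053
[276. 260.] 313 z 0.0486 mid [ 0.409 -0.133] size [0.035 0.037] 13 rgb [159. 133.  38.]
[362. 275.] 210 z 0.0378 mid [ 0.574 -0.248] size [0.033 0.031] 37 rgb [181.  99.  38.]
[326. 287.] 299 z 0.0262 mid [ 0.488 -0.239] size [0.034 0.044] 73 rgb [174. 153. 146.]
[286. 297.] 225 z 0.0379 mid [ 0.397 -0.231] size [0.032 0.031] 70 rgb [202. 110.  39.]
[378. 312.] 329 z 0.0265 mid [ 0.567 -0.341] size [0.033 0.044] 70 rgb [189. 167. 159.]
[339. 322.] 341 z 0.0264 mid [ 0.481 -0.328] size [0.033 0.044] 76 rgb [185. 163. 158.]
[297. 334.] 389 z 0.0291 mid [ 0.387 -0.316] size [0.031 0.05 ] 77 rgb [165. 127.  84.]
red [323. 122.] 3536 [[0.562, 0.072, 0.006], [0.678, 0.134, 0.095], [0.708, 0.325, 0.246]]
scene mat [ 0.49  -0.236] [0.283 0.291] 83.12759399414062 0.0012618309011524754
[284. 199.] 157 z 0.0468 mid [ 0.414 -0.132] size [0.033 0.036] 45 rgb [122.  91.   7.]
[255. 209.] 109 z 0.0362 mid [ 0.398 -0.23 ] size [0.033 0.036] 78 rgb [54. 41.  5.]
[230. 218.] 135 z 0.0272 mid [ 0.394 -0.316] size [0.03  0.053] 76 rgb [154. 119.  78.]
[268. 225.] 132 z 0.0249 mid [ 0.492 -0.239] size [0.032 0.047] 73 rgb [160. 138. 142.]
[240. 235.] 141 z 0.0246 mid [ 0.486 -0.328] size [0.032 0.049] 77 rgb [173. 144. 143.]
[280. 238.] 134 z 0.0369 mid [ 0.578 -0.248] size [0.031 0.032] 56 rgb [69. 37. 14.]
[250. 251.] 155 z 0.0251 mid [ 0.571 -0.341] size [0.031 0.045] 70 rgb [178. 151. 142.]
red [178.  32.] 333 [[-0.824, 0.003, 0.264], [-0.771, 0.015, 0.365], [-0.756, 0.052, 0.426]]
red [393.  37.] 385 [[-0.833, 1.491, 0.02], [-0.774, 1.513, 0.144], [-0.75, 1.557, 0.269]]
red [389.  88.] 343 [[-0.826, 1.486, -0.358], [-0.775, 1.512, -0.22], [-0.746, 1.553, -0.084]]
red [413. 179.] 5446 [[0.474, 0.072, 0.003], [0.705, 0.16, 0.105], [0.72, 0.317, 0.243]]
```

View pics/crop.png

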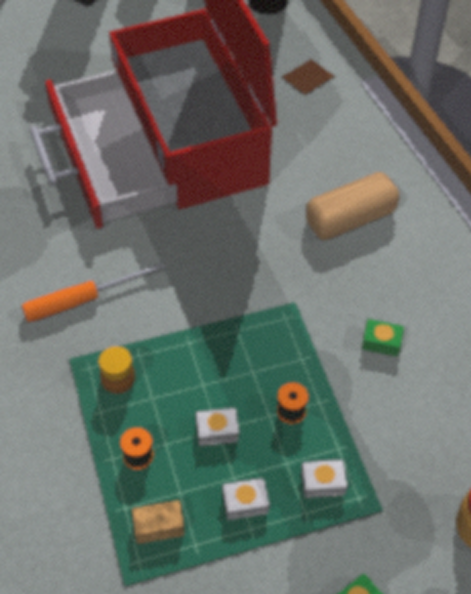

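The crop confirms it: pale tins at crop (217,425), (245,497), (325,477), and spools at (136,445), (292,402). The drawer is open and the lid upright. Next I measure the chest, then move.

```bash
cat >> m.py <<'E'
def go(x,y,z,yaw):
    from scipy.spatial.transform import Rotation as R
    s=bot.read_state(); M=R.from_rotvec(s['tcp_rot']).as_matrix()
    d=M.T@(np.array([x,y,z])-s['tool_pos']); 
    cy=np.degrees(np.arctan2(M[1,0],M[0,0])); dy=(yaw-cy+90)%180-90
    print('yaw now',round(cy,1),'tilt',np.round(M[:,2],3),'d tool/0.1',np.round(d/.1,3),'az tot',round(-np.radians(dy)/.5,3),'t',round(s['time'],1))
E
python3 - <<'E'
from m import *
for n in('side','scene'):
    c=load(n); P=pts(c); hsv=cv2.cvtColor(c['image'],cv2.COLOR_RGB2HSV); H,S,V=[hsv[...,i].astype(int) for i in range(3)]
    red=((H<6)|(H>174))&(S>120)&(V>40)&(P[...,1]>0)&(P[...,0]>.3)
    Q=P[red]
    rim=Q[(abs(Q[:,2]-.106)<.006)]; r=cv2.minAreaRect(rim[:,:2].astype(np.float32)); print(n,'rim',len(rim),np.round(r[0],3),np.round(r[1],3),round(r[2],1))
    fr=Q[(abs(Q[:,2]-.048)<.006)&(Q[:,0]<.53)]; r=cv2.minAreaRect(fr[:,:2].astype(np.float32)); print('panel top',len(fr),np.round(r[0],3),np.round(r[1],3),round(r[2],1))
    lid=Q[Q[:,2]>.14]; 
    mu=lid.mean(0); w=np.linalg.svd(lid-mu,full_matrices=False)[2][2]; print('lid',len(lid),np.round(mu,3),np.round(w,3),lid[:,2].max())
    reg=(P[...,0]>.3)&(P[...,0]<.5)&(P[...,1]>0.05)&(P[...,1]<.3)&(P[...,2]>.025)&(P[...,2]<.045)&~red
    q=P[reg]; q=q[q[:,0]<np.median(q[:,0])+1]; print('handle', np.round(np.percentile(q,[2,50,98],axis=0),3).tolist())
go(.490,-.239,.1,-17)
E
```

```text
side rim 586 [0.635 0.2  ] [0.256 0.143] 86.2
panel top 229 [0.471 0.208] [0.247 0.01 ] 86.5
lid 994 [0.693 0.179 0.202] [ 0.994 -0.044  0.102] 0.25696463025733185
handle [[0.425, 0.091, 0.026], [0.461, 0.181, 0.037], [0.496, 0.287, 0.043]]
scene rim 240 [0.642 0.198] [0.25  0.155] 86.5
panel top 128 [0.476 0.192] [0.21  0.016] 87.8
lid 2136 [0.706 0.188 0.195] [ 0.989 -0.06   0.135] 0.2468319049699925
handle [[0.43, 0.093, 0.026], [0.472, 0.154, 0.035], [0.495, 0.258, 0.042]]
yaw now 13.8 tilt [-0.     0.002 -1.   ] d tool/0.1 [ 4.188 -3.252  0.913] az tot 1.075 t 0.1
```

play_rows:
  moves:
    - [[0,0,0.215,0,0,0,60],[0,0,0.215,0,0,0,60],[0,0,0.215,0,0,0,60],[0,0,0.215,0,0,0,60],[0,0,0.215,0,0,0,60]]
  newtons: 40

```text
time: 0.57
tool_pos: [0.1609, -0.6552, 0.1912]
tcp_rot: [-3.105, 0.472, 0.001]
wrist_force: [-0.4, -0.3, -0.4]
width: 0.706
grip_force: 0.0
```

play_rows:
  moves:
    - [[0,0,0,0.129,-0.329,0.06,60],[0,0,0,0.129,-0.329,0.06,60],[0,0,0,0.129,-0.329,0.06,60],[0,0,0,0.129,-0.329,0.06,60],[0,0,0,0.129,-0.329,0.06,60]]

```text
time: 0.98
tool_pos: [0.2713, -0.5155, 0.1611]
tcp_rot: [-3.106, 0.465, 0.0]
wrist_force: [0.8, -0.3, 0.3]
width: 0.705
grip_force: 0.0
```

play_rows:
  moves:
    - [[0,0,0,0.129,-0.329,0.06,60],[0,0,0,0.129,-0.329,0.06,60],[0,0,0,0.129,-0.329,0.06,60],[0,0,0,0.129,-0.329,0.06,60],[0,0,0,0.129,-0.329,0.06,60]]

```text
time: 1.4
tool_pos: [0.3811, -0.3769, 0.1313]
tcp_rot: [-3.107, 0.465, 0.0]
wrist_force: [0.5, 0.4, 0.4]
width: 0.703
grip_force: 0.0
```

play_rows:
  moves:
    - [[0,0,0,0.129,-0.329,0.06,60],[0,0,0,0.129,-0.329,0.06,60],[0,0,0,0.129,-0.329,0.06,60],[0,0,0,0.129,-0.329,0.06,60],[0,0,0,0.129,-0.329,0.06,60]]

```text
time: 1.82
tool_pos: [0.4909, -0.2385, 0.1013]
tcp_rot: [-3.107, 0.464, 0.0]
wrist_force: [0.3, -1.0, -0.5]
width: 0.699
grip_force: 0.0
```

```bash
cat >> m.py <<'E'
def look(show=True):
    "tins/spools on mat or in the chest from the side camera"
    c=cam('side'); P=pts(c); hsv=cv2.cvtColor(c['image'],cv2.COLOR_RGB2HSV); H,S,V=[hsv[...,i].astype(int) for i in range(3)]
    w=(P[...,0]>.33)&(P[...,0]<.66)&(P[...,1]>-.42)&(P[...,1]<-.06)&(P[...,2]>.013)&(P[...,2]<.045)
    for i,st,ce,m in blobs(c,w,60):
        q=P[m]; z=np.percentile(q[:,2],90); t=q[q[:,2]>z-.006]; r=cv2.minAreaRect(t[:,:2].astype(np.float32))
        print(np.round(ce),st[4],'z',round(z,3),'mid',np.round(np.array(r[0])+[.002,0],3),np.round(r[1],3),round(r[2]))
    return c
E
python3 - <<'E'
from m import *
look(); go(.490,-.239,.006,-17)
E
```

```text
[277. 264.] 133 z 0.043 mid [ 0.408 -0.146] [0.011 0.032] 75
[362. 275.] 208 z 0.038 mid [ 0.576 -0.248] [0.033 0.031] 27
[325. 287.] 293 z 0.026 mid [ 0.489 -0.239] [0.033 0.043] 73
[286. 297.] 220 z 0.038 mid [ 0.398 -0.231] [0.031 0.032] 43
[377. 312.] 321 z 0.026 mid [ 0.569 -0.34 ] [0.034 0.044] 72
[339. 322.] 331 z 0.026 mid [ 0.483 -0.329] [0.034 0.044] 75
[296. 333.] 377 z 0.029 mid [ 0.389 -0.316] [0.031 0.05 ] 78
yaw now -16.9 tilt [ 0.001  0.004 -1.   ] d tool/0.1 [-0.02   0.069  0.941] az tot 0.004 t 1.9
```

play_rows:
  moves:
    - [[0,0,0,0,0,0.3,60],[0,0,0,0,0,0.3,60],[0,0,0,0,0,0.2,60],[0,0,0,0,0,0.14,60],[0,0,0,0,0,0,60]]

```text
time: 2.28
tool_pos: [0.4868, -0.2383, 0.0038]
tcp_rot: [-3.105, 0.464, 0.011]
wrist_force: [-0.5, 0.5, -0.0]
width: 0.704
grip_force: 0.0
```

play_rows:
  moves:
    - [[0,0,0,0,0,0,15],[0,0,0,0,0,0,15],[0,0,0,0,0,0,15],[0,0,0,0,0,0,15],[0,0,0,0,0,0,15]]
  newtons: 50

```text
time: 2.7
tool_pos: [0.4912, -0.2408, 0.0091]
tcp_rot: [3.106, -0.464, 0.003]
wrist_force: [0.9, -0.3, -0.0]
width: 0.177
grip_force: 0.0
```

play_rows:
  moves:
    - [[0,0,0,0,0,-0.1,15],[0,0,0,0,0,-0.3,15],[0,0,0,0,0,-0.4,15],[0,0,0,0,0,-0.3,15],[0,0,0,0,0,0,15]]

```text
time: 3.12
tool_pos: [0.4956, -0.2431, 0.1269]
tcp_rot: [3.102, -0.464, 0.021]
wrist_force: [1.1, -0.7, 1.5]
width: 0.175
grip_force: 0.0
```

Run:
```python
from m import *
go(.513,.207,.1,-3.6)
```

```text
yaw now -17.0 tilt [ 0.013 -0.007 -1.   ] d tool/0.1 [-1.153 -4.356  0.24 ] az tot -0.468 t 3.1
```

Run:
```python
from m import *
c=look(); save(c,'s1.png')
w=cam('wrist'); save(w,'w1.png')
cv2.imwrite('pics/b1.png',np.hstack([c['image'][150:400,200:520,::-1],cv2.resize(w['image'][:,:,::-1],(400,250))]))
```

```text
[277. 264.] 131 z 0.041 mid [ 0.406 -0.142] [0.016 0.035] 65
[362. 275.] 208 z 0.038 mid [ 0.575 -0.248] [0.032 0.032] 64
[325. 287.] 292 z 0.026 mid [ 0.489 -0.239] [0.034 0.045] 75
[286. 297.] 218 z 0.038 mid [ 0.399 -0.231] [0.032 0.031] 66
[377. 312.] 318 z 0.027 mid [ 0.568 -0.341] [0.033 0.044] 70
[339. 322.] 328 z 0.027 mid [ 0.483 -0.328] [0.034 0.044] 75
[296. 333.] 375 z 0.03 mid [ 0.389 -0.316] [0.031 0.05 ] 76
```

View pics/b1.png

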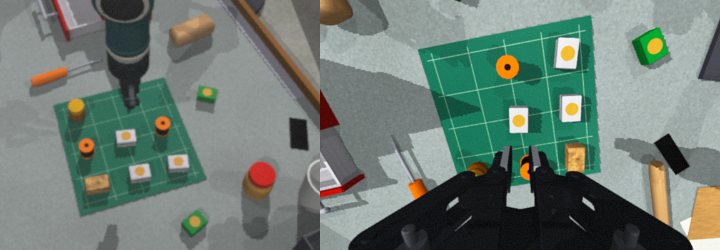

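Tin untouched and fingers closed above it: side view shows tips at about full-frame (330,255). I'll check the real tip position against the reported TCP.

Run:
```python
from m import *
s=bot.read_state(); print(s['tool_pos'],s['tcp_rot'],s['width'])
for n in('side','scene','wrist'):
    c=cam(n); P=pts(c); V=c['image'].max(-1)
    m=(abs(P[...,0]-s['tool_pos'][0])<.06)&(abs(P[...,1]-s['tool_pos'][1])<.06)&(P[...,2]>.06)&(P[...,2]<.35)
    q=P[m]; print(n,len(q),np.round(np.percentile(q[:,2],[0,1,5,20]),3)); t=q[q[:,2]<np.percentile(q[:,2],1)+.015]; print(len(t),np.round(t.mean(0),3),np.round(t.min(0),3),np.round(t.max(0),3))
    uv=c['K']@(c['R']@s['tool_pos']+c['t']); print('tcp px',uv[:2]/uv[2])
```

```text
[ 0.49208894 -0.24113172  0.12097962] [ 3.10514366 -0.46400424  0.00839603] 0.17555023866389238
side 1249 [0.16  0.172 0.223 0.259]
26 [ 0.485 -0.258  0.171] [ 0.477 -0.263  0.16 ] [ 0.497 -0.225  0.179]
tcp px [327.72688539 263.56353242]
scene 1650 [0.157 0.165 0.184 0.222]
69 [ 0.499 -0.243  0.17 ] [ 0.485 -0.262  0.157] [ 0.509 -0.22   0.18 ]
tcp px [263.8068414  195.57309111]
wrist 48105 [0.158 0.171 0.199 0.217]
1412 [ 0.497 -0.243  0.175] [ 0.477 -0.263  0.158] [ 0.505 -0.222  0.186]
tcp px [320.6229785  220.82599061]
```

Run:
```python
from m import *
s=bot.read_state(); print(s['tool_pos'])
c=cam('wrist'); P=pts(c); d=c['depth']
w=(P[...,2]>.013)&(P[...,2]<.045)
g=(P[...,2]<.013)&(d>0); print('ground',np.median(P[g][:,2]),P[g][:,2].min(), 'nodepth',(d==0).sum())
for i,st,ce,m in blobs(c,w,300):
    q=P[m]; z=np.percentile(q[:,2],90); t=q[q[:,2]>z-.005]; r=cv2.minAreaRect(t[:,:2].astype(np.float32)); print(np.round(ce),'z',round(z,3),np.round(r[0],3),np.round(r[1],3))
m=(P[...,2]>.12)&(d>0); ys,xs=np.nonzero(m); print('tip rows',ys.min(), [(int(xs[i]),int(ys[i]),np.round(P[ys[i],xs[i]],3).tolist()) for i in np.argsort(ys)[:400:60]])
print(np.round(d[225:275:6,320],3), c['image'][225:275:6,320].tolist())
cv2.imwrite('pics/w2.png',cv2.resize(c['image'][180:330,220:420,::-1],None,fx=3,fy=3))
```

```text
[ 0.48909601 -0.23947731  0.11653122]
ground 0.0008264441113995235 -0.002974608345419458 nodepth 1010
[16. 12.] z 0.035 [ 0.714 -0.038] [0.005 0.023]
[542.  64.] z 0.023 [ 0.54  -0.469] [0.044 0.034]
[399.  76.] z 0.026 [ 0.569 -0.34 ] [0.032 0.044]
[301.  99.] z 0.038 [ 0.576 -0.248] [0.033 0.033]
[405. 168.] z 0.026 [ 0.483 -0.328] [0.032 0.044]
[319. 187.] z 0.026 [ 0.489 -0.239] [0.031 0.044]
[ 21. 257.] z 0.042 [0.499 0.109] [0.078 0.043]
[143. 281.] z 0.025 [ 0.411 -0.008] [0.035 0.019]
[412. 250.] z 0.029 [ 0.39  -0.316] [0.03 0.05]
[329. 268.] z 0.038 [ 0.4   -0.221] [0.013 0.033]
[550. 308.] z 0.026 [ 0.255 -0.46 ] [0.02  0.153]
[253. 268.] z 0.04 [ 0.424 -0.142] [0.026 0.006]
tip rows 233 [(295, 233, [0.504, -0.23, 0.16]), (307, 235, [0.5, -0.235, 0.157]), (339, 237, [0.498, -0.253, 0.166]), (343, 239, [0.497, -0.255, 0.167]), (344, 241, [0.497, -0.255, 0.17]), (294, 243, [0.504, -0.231, 0.172]), (305, 244, [0.502, -0.236, 0.173])]
[0.319 0.321 0.324 0.327 0.327 0.33  0.333 0.335 0.338] [[32, 127, 100], [25, 104, 78], [12, 98, 73], [22, 103, 79], [19, 103, 75], [49, 109, 81], [32, 123, 95], [18, 119, 85], [44, 117, 84]]
```

View pics/w2.png

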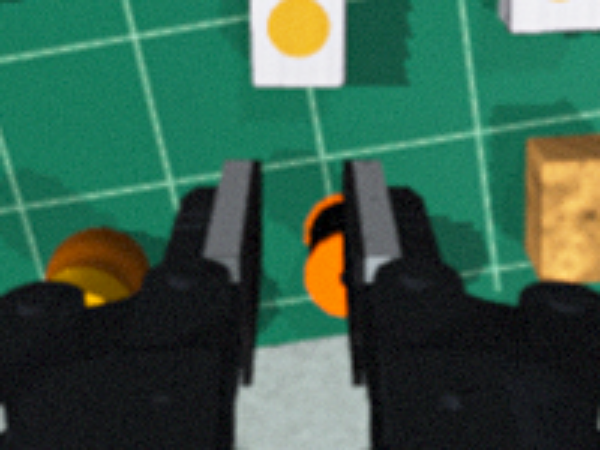

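Crop shows pads at gap (262..345, row 160) well behind the tin: all three cameras put the real tips about 40 mm above the reported TCP. I'll descend in stages and re-measure.

play_rows:
  moves:
    - [[0,0,0,0,0,0.3,60],[0,0,0,0,0,0.3,60],[0,0,0,0,0,0.3,60],[0,0,0,0,0,0.2,60],[0,0,0,0,0,0,60]]

```text
time: 3.83
tool_pos: [0.4844, -0.237, 0.0011]
tcp_rot: [-3.103, 0.464, 0.019]
wrist_force: [-1.6, 0.1, 0.2]
width: 0.7
grip_force: 0.0
```

```bash
cat >> m.py <<'E'
def tip():
    s=bot.read_state(); c=cam('wrist'); P=pts(c); d=c['depth']; s=bot.read_state()
    T=s['tool_pos']; m=(d>0)&(d<.27)&(P[...,2]>T[2]+.015)&(abs(P[...,0]-T[0])<.05)&(abs(P[...,1]-T[1])<.07)
    m[:200]&=True; ys,xs=np.nonzero(m); q=P[m]; q=q[np.argsort(ys)[:200]]
    print('tcp',np.round(T,4),'tip z',np.round(np.percentile(q[:,2],[2,50]),4),'mean',np.round(q.mean(0),3),'w',s['width'],'F',np.round(s['wrist_force'],1),'grip',s['grip_force'],'t',s['time'])
    print('cam-tcp',np.round(-c['R'].T@c['t']-T,4)); return c
E
python3 - <<'E'
from m import *
c=tip(); cv2.imwrite('pics/w3.png',c['image'][60:360,120:520,::-1])
E
```

```text
tcp [ 0.4864 -0.238   0.0037] tip z [0.0189 0.0217] mean [ 0.51  -0.245  0.022] w 0.702626981665777 F [ 0.  -0.9  0.4] grip 0.0 t 3.8833
cam-tcp [ 0.0711 -0.0221  0.1788]
```

View pics/w3.png

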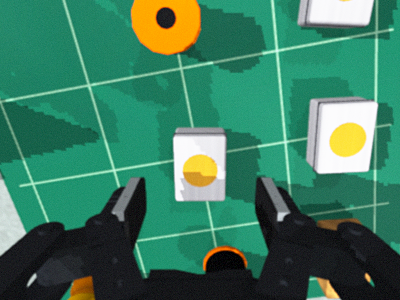

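The tips are at crop (145,178) and (257,178); from the 60 mm gap they sit about 42 mm above the reported TCP. So TCP z = about -0.034 for the grasp.

play_rows:
  moves:
    - [[0,0,0,0,0,0.1,60],[0,0,0,0,0,0.1,60],[0,0,0,0,0,0.1,60],[0,0,0,0,0,0.06,60],[0,0,0,0,0,0,60]]

```text
time: 4.3
tool_pos: [0.4893, -0.2396, -0.0296]
tcp_rot: [-3.106, 0.464, 0.003]
wrist_force: [-0.7, 0.2, -0.3]
width: 0.701
grip_force: 0.0
```

play_rows:
  moves:
    - [[0,0,0,0,0,0,15],[0,0,0,0,0,0,15],[0,0,0,0,0,0,15],[0,0,0,0,0,0,15],[0,0,0,0,0,0,15]]
  newtons: 50

```text
time: 4.72
tool_pos: [0.4911, -0.2406, -0.0274]
tcp_rot: [3.107, -0.464, 0.003]
wrist_force: [-0.2, -0.1, 3.1]
width: 0.356
grip_force: 50.8
```

Run:
```python
from m import *
s=bot.read_state(); print(s['tool_pos'],s['width']*85.4,s['grip_force'],s['wrist_force'])
c=cam('wrist'); cv2.imwrite('pics/w4.png',c['image'][60:360,120:520,::-1])
```

```text
[ 0.49107963 -0.24058325 -0.02740728] 30.394625435713674 50.84756076335907 [-0.21788132 -0.10857931  3.08706511]
```

play_rows:
  moves:
    - [[0,0,0,0,0,-0.2,15],[0,0,-0.156,0,0,-0.4,15],[0,0,-0.156,0,0,-0.4,15],[0,0,-0.156,0,0,-0.2,15],[0,0,0,0,0,0,15]]

```text
time: 5.18
tool_pos: [0.4946, -0.2425, 0.0982]
tcp_rot: [3.135, -0.094, 0.016]
wrist_force: [0.7, -1.0, -0.3]
width: 0.359
grip_force: 50.5
```

Run:
```python
from m import *
go(.513,.207,.09,-3.6); s=bot.read_state(); print(s['width'],s['grip_force'],s['q'],s['tool_pos'])
```

```text
yaw now -3.4 tilt [ 0.01  -0.005 -1.   ] d tool/0.1 [-0.086 -4.498  0.059] az tot 0.006 t 5.2
0.3587880698906482 50.49978196620941 [-5.01097713e-01  1.00641167e-01  1.97650918e+00 -3.44779699e-05
  1.05319365e+00  1.12964223e+00] [ 0.49457372 -0.24251499  0.09820696]
```

play_rows:
  moves:
    - [[0,0,0,0,-0.37,0,15],[0,0,0,0,-0.37,0,15],[0,0,0,0,-0.37,0,15],[0,0,0,0,-0.37,0,15],[0,0,0,0,-0.37,0,15]]

```text
time: 5.6
tool_pos: [0.5004, -0.0539, 0.0903]
tcp_rot: [-3.14, 0.102, 0.003]
wrist_force: [1.1, 1.2, 0.1]
width: 0.361
grip_force: 50.5
```

play_rows:
  moves:
    - [[0,0,0,0,-0.37,0,15],[0,0,0,0,-0.37,0,15],[0,0,0,0,-0.37,0,15],[0,0,0,0,-0.37,0,15],[0,0,0,0,-0.37,0,15]]

```text
time: 6.02
tool_pos: [0.512, 0.1307, 0.0903]
tcp_rot: [3.139, -0.1, -0.003]
wrist_force: [0.7, -0.0, 0.1]
width: 0.358
grip_force: 50.5
```

play_rows:
  moves:
    - [[0,0,0,0,-0.37,0,15],[0,0,0,0,-0.3,0,15],[0,0,0,0,0,0,15],[0,0,0,0,0,0,15]]

```text
time: 6.35
tool_pos: [0.5164, 0.1971, 0.0903]
tcp_rot: [3.139, -0.094, -0.004]
wrist_force: [-0.1, -0.3, -0.9]
width: 0.36
grip_force: 50.5
```

Run:
```python
from m import *
go(.513,.207,-.016,-3.6); s=bot.read_state(); print(s['width'],s['grip_force'],s['tool_pos'])
c=cam('wrist'); P=pts(c); save(c,'w5.png')
# panel top / chest face from wrist
for y in (.15,.2,.26):
    m=(abs(P[...,1]-y)<.006)&(c['depth']>0)&(P[...,0]>.4)&(P[...,0]<.62)&(P[...,2]<.13)
    q=P[m]; q=q[np.argsort(q[:,0])]; print(y,[(round(a,3),round(float(np.median(q[abs(q[:,0]-a)<.003,2])),3)) for a in np.arange(.42,.62,.008) if (abs(q[:,0]-a)<.003).any()])
```

```text
yaw now -3.4 tilt [-0.002 -0.001 -1.   ] d tool/0.1 [-0.038 -0.098  1.063] az tot 0.005 t 6.3
0.35966797489192415 50.50883889198303 [0.51643777 0.19711732 0.0902685 ]
0.15 [(np.float64(0.468), 0.05), (np.float64(0.476), 0.043), (np.float64(0.484), 0.011), (np.float64(0.492), 0.011), (np.float64(0.5), 0.011), (np.float64(0.508), 0.011), (np.float64(0.516), 0.011), (np.float64(0.524), 0.011), (np.float64(0.532), 0.011), (np.float64(0.54), 0.011), (np.float64(0.548), 0.011), (np.float64(0.564), 0.106), (np.float64(0.572), 0.072), (np.float64(0.58), 0.057), (np.float64(0.588), 0.057), (np.float64(0.596), 0.057), (np.float64(0.604), 0.057), (np.float64(0.612), 0.057)]
0.2 [(np.float64(0.5), 0.011), (np.float64(0.508), 0.011), (np.float64(0.516), 0.011), (np.float64(0.524), 0.011), (np.float64(0.532), 0.011), (np.float64(0.54), 0.011), (np.float64(0.548), 0.011), (np.float64(0.564), 0.106), (np.float64(0.572), 0.098), (np.float64(0.58), 0.057), (np.float64(0.588), 0.057), (np.float64(0.596), 0.057), (np.float64(0.604), 0.057), (np.float64(0.612), 0.057)]
0.26 [(np.float64(0.46), 0.037), (np.float64(0.476), 0.05), (np.float64(0.484), 0.035), (np.float64(0.492), 0.011), (np.float64(0.5), 0.011), (np.float64(0.508), 0.011), (np.float64(0.516), 0.011), (np.float64(0.524), 0.011), (np.float64(0.532), 0.011), (np.float64(0.54), 0.011), (np.float64(0.548), 0.012), (np.float64(0.556), 0.011), (np.float64(0.572), 0.106), (np.float64(0.58), 0.057), (np.float64(0.588), 0.057), (np.float64(0.596), 0.057), (np.float64(0.604), 0.057), (np.float64(0.612), 0.057)]
```

View pics/w5.png

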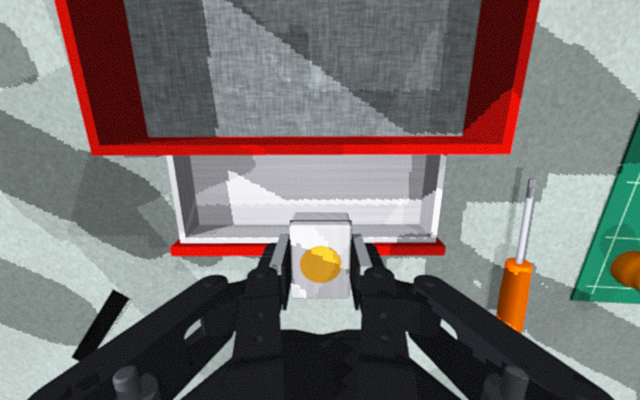

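Wrist view: tin held over the drawer (321,265), panel top at row 248, chest face at row 150. Clear to lower.

play_rows:
  moves:
    - [[0,0,0,-0.05,0,0.3,15],[0,0,0,0,0,0.3,15],[0,0,0,0,0,0.3,15],[0,0,0,0,0,0.17,15],[0,0,0,0,0,0,15]]

```text
time: 6.82
tool_pos: [0.5099, 0.1937, -0.0188]
tcp_rot: [3.138, -0.102, -0.009]
wrist_force: [0.2, -0.5, -0.4]
width: 0.356
grip_force: 52.5
```

play_rows:
  moves:
    - [[0,0,0,0,0,0,50],[0,0,0,0,0,0,50],[0,0,0,0,0,0,50],[0,0,0,0,0,0,50]]

```text
time: 7.15
tool_pos: [0.5134, 0.196, -0.0144]
tcp_rot: [-3.14, 0.1, -0.002]
wrist_force: [0.3, 1.1, 0.4]
width: 0.582
grip_force: 0.0
```

play_rows:
  moves:
    - [[0,0,0,0,0,-0.2,50],[0,0,0,0,0,-0.35,50],[0,0,0,0,0,-0.35,60],[0,0,0,0,0,-0.2,60],[0,0,0,0,0,0,60]]

```text
time: 7.57
tool_pos: [0.5176, 0.1979, 0.1018]
tcp_rot: [-3.136, 0.098, -0.018]
wrist_force: [0.6, -0.2, 0.8]
width: 0.699
grip_force: 0.0
```

```bash
cat >> m.py <<'E'
def drawer():
    c=cam('wrist'); P=pts(c)
    w=(P[...,0]>.45)&(P[...,0]<.56)&(P[...,1]>.09)&(P[...,1]<.32)&(P[...,2]>.024)&(P[...,2]<.046)
    for i,st,ce,m in blobs(c,w,150):
        q=P[m]; z=np.percentile(q[:,2],90); t=q[q[:,2]>z-.005]; r=cv2.minAreaRect(t[:,:2].astype(np.float32)); print('drawer',np.round(ce),st[4],'z',round(z,3),np.round(r[0],3),np.round(r[1],3),round(r[2]))
    return c
E
python3 - <<'E'
from m import *
c=drawer(); look(); go(.483,-.3285,.09,-14.5)
E
```

```text
drawer [337. 218.] 5726 z 0.043 [0.511 0.205] [0.081 0.23 ] 0
drawer [189. 188.] 692 z 0.042 [0.528 0.318] [0.004 0.064] 90
[277. 265.] 135 z 0.042 mid [ 0.407 -0.145] [0.012 0.032] 72
[362. 275.] 207 z 0.038 mid [ 0.576 -0.248] [0.032 0.032] 60
[286. 297.] 220 z 0.038 mid [ 0.398 -0.232] [0.032 0.031] 70
[378. 312.] 320 z 0.026 mid [ 0.568 -0.341] [0.034 0.044] 71
[339. 322.] 331 z 0.026 mid [ 0.483 -0.328] [0.034 0.044] 76
[297. 333.] 377 z 0.029 mid [ 0.389 -0.316] [0.032 0.05 ] 77
yaw now -3.6 tilt [ 0.004  0.001 -1.   ] d tool/0.1 [0.02  5.261 0.06 ] az tot 0.381 t 7.7
```

play_rows:
  moves:
    - [[0,0,0,0,0.375,0,60],[0,0,0,0,0.375,0,60],[0,0,0,0,0.375,0,60],[0,0,0,0,0.375,0,60],[0,0,0,0,0.375,0,60]]

```text
time: 8.08
tool_pos: [0.4988, 0.0078, 0.0929]
tcp_rot: [3.14, -0.097, -0.005]
wrist_force: [0.7, -0.1, -0.4]
width: 0.703
grip_force: 0.0
```

play_rows:
  moves:
    - [[0,0,0,0,0.375,0,60],[0,0,0,0,0.375,0,60],[0,0,0,0,0.375,0,60],[0,0,0,0,0.375,0,60],[0,0,0,0,0.375,0,60]]

```text
time: 8.5
tool_pos: [0.4871, -0.1791, 0.0929]
tcp_rot: [-3.139, 0.099, 0.005]
wrist_force: [0.2, 0.3, -1.0]
width: 0.702
grip_force: 0.0
```

play_rows:
  moves:
    - [[0,0,0,0,0.375,0,60],[0,0,0,0,0.375,0,60],[0,0,0,0,0.375,0,60],[0,0,0,0,0.375,0,60]]

```text
time: 8.83
tool_pos: [0.4779, -0.3285, 0.0926]
tcp_rot: [-3.138, 0.099, 0.004]
wrist_force: [0.1, -0.6, 0.1]
width: 0.7
grip_force: 0.0
```

play_rows:
  moves:
    - [[0,0,0.19,0,0,0,60],[0,0,0.19,0,0,0,60],[0,0,0,0,0,0,60],[0,0,0,0,0,0,60]]

```text
time: 9.17
tool_pos: [0.4785, -0.327, 0.0929]
tcp_rot: [-3.115, 0.392, 0.004]
wrist_force: [0.2, 0.7, -0.2]
width: 0.699
grip_force: 0.0
```

Run:
```python
from m import *
look(); go(.483,-.3285,-.029,-14.5)
```

```text
[277. 265.] 126 z 0.041 mid [ 0.407 -0.145] [0.012 0.032] 74
[363. 276.] 179 z 0.038 mid [ 0.579 -0.25 ] [0.034 0.025] 40
[286. 297.] 217 z 0.038 mid [ 0.399 -0.231] [0.031 0.032] 75
[378. 312.] 319 z 0.027 mid [ 0.569 -0.34 ] [0.033 0.045] 70
[339. 322.] 319 z 0.026 mid [ 0.483 -0.329] [0.034 0.045] 75
[297. 333.] 376 z 0.029 mid [ 0.389 -0.316] [0.031 0.05 ] 77
yaw now -14.3 tilt [-0.002  0.002 -1.   ] d tool/0.1 [0.047 0.007 1.223] az tot 0.006 t 9.2
```

play_rows:
  moves:
    - [[0,0,0,0.045,0,0.35,60],[0,0,0,0,0,0.35,60],[0,0,0,0,0,0.35,60],[0,0,0,0,0,0.17,60],[0,0,0,0,0,0,60]]

```text
time: 9.63
tool_pos: [0.4797, -0.3246, -0.0328]
tcp_rot: [-3.112, 0.39, 0.015]
wrist_force: [-0.8, 1.1, 0.0]
width: 0.702
grip_force: 0.0
```

play_rows:
  moves:
    - [[0,0,0,0,0,0,15],[0,0,0,0,0,0,15],[0,0,0,0,0,0,15],[0,0,0,0,0,0,15],[0,0,0,0,0,0,15]]

```text
time: 10.05
tool_pos: [0.4858, -0.3299, -0.0251]
tcp_rot: [3.115, -0.395, 0.005]
wrist_force: [-0.7, -0.5, 3.3]
width: 0.36
grip_force: 51.7
```

play_rows:
  moves:
    - [[0,0,0,0,0,-0.2,15],[0,0,-0.19,0,0,-0.4,15],[0,0,-0.19,0,0,-0.4,15],[0,0,0,0,0,-0.2,15],[0,0,0,0,0,0,15]]

```text
time: 10.47
tool_pos: [0.4886, -0.3321, 0.1006]
tcp_rot: [3.132, -0.098, 0.017]
wrist_force: [1.3, -1.1, -0.3]
width: 0.355
grip_force: 51.2
```

play_rows:
  moves:
    - [[0,0,0,0,-0.37,0,15],[0,0,0,0,-0.37,0,15],[0,0,0,0,-0.37,0,15],[0,0,0,0,-0.37,0,15],[0,0,0,0,-0.37,0,15]]

```text
time: 10.88
tool_pos: [0.4948, -0.1425, 0.0921]
tcp_rot: [-3.14, 0.1, 0.001]
wrist_force: [0.1, 0.6, -0.9]
width: 0.359
grip_force: 51.2
```

play_rows:
  moves:
    - [[0,0,0,0,-0.37,0,15],[0,0,0,0,-0.37,0,15],[0,0,0,0,-0.37,0,15],[0,0,0,0,-0.37,0,15],[0,0,0,0,-0.37,0,15]]

```text
time: 11.3
tool_pos: [0.5065, 0.0422, 0.0922]
tcp_rot: [3.14, -0.099, -0.001]
wrist_force: [0.6, 0.3, -0.5]
width: 0.358
grip_force: 51.2
```

play_rows:
  moves:
    - [[0,0,0,0,-0.37,0,15],[0,0,0,0,-0.37,0,15],[0,0,0,0,-0.2,0,15],[0,0,0,0,0,0,15],[0,0,0,0,0,0,15]]

```text
time: 11.72
tool_pos: [0.5125, 0.1351, 0.092]
tcp_rot: [3.139, -0.094, -0.002]
wrist_force: [-0.0, -0.4, -1.0]
width: 0.362
grip_force: 51.2
```

Run:
```python
from m import *
look(); go(.509,.135,-.016,-3.6);s=bot.read_state(); print(s['width'],s['grip_force'],s['tool_pos'])
c=cam('wrist'); P=pts(c); hsv=cv2.cvtColor(c['image'],cv2.COLOR_RGB2HSV)
sp=(hsv[...,0]>12)&(hsv[...,0]<28)&(hsv[...,1]>130)&(c['depth']>0)
for i,st,ce,m in blobs(c,sp,80): print(np.round(ce),st[4],np.round(np.median(P[m],0),3))
```

```text
[277. 265.] 129 z 0.041 mid [ 0.408 -0.145] [0.012 0.032] 74
[362. 275.] 208 z 0.038 mid [ 0.577 -0.248] [0.033 0.032] 34
[286. 297.] 220 z 0.038 mid [ 0.399 -0.231] [0.033 0.031] 70
[378. 312.] 320 z 0.026 mid [ 0.569 -0.341] [0.034 0.044] 71
[297. 333.] 379 z 0.029 mid [ 0.389 -0.316] [0.032 0.05 ] 77
yaw now -3.5 tilt [-0.001 -0.001 -1.   ] d tool/0.1 [-0.034 -0.008  1.081] az tot 0.003 t 11.8
0.3550832587344657 51.20683550834656 [0.51246398 0.13409978 0.09206314]
[255. 205.] 384 [0.509 0.193 0.034]
[320. 264.] 1121 [0.51  0.134 0.143]
[590. 277.] 2566 [ 0.418 -0.123  0.041]
[462. 279.] 287 [ 0.413 -0.007  0.024]
[448. 328.] 101 [0.35  0.002 0.023]
```

play_rows:
  moves:
    - [[0,0,0,-0.035,0,0.3,15],[0,0,0,0,0,0.3,15],[0,0,0,0,0,0.3,15],[0,0,0,0,0,0.18,15],[0,0,0,0,0,0,15]]

```text
time: 12.23
tool_pos: [0.5083, 0.1325, -0.0176]
tcp_rot: [3.139, -0.102, -0.005]
wrist_force: [0.4, 0.3, -0.4]
width: 0.358
grip_force: 55.3
```

play_rows:
  moves:
    - [[0,0,0,0,0,0,46],[0,0,0,0,0,0,46],[0,0,0,0,0,0,46],[0,0,0,0,0,0,46]]

```text
time: 12.57
tool_pos: [0.5096, 0.1345, -0.0152]
tcp_rot: [-3.139, 0.102, 0.0]
wrist_force: [-1.1, 5.1, -3.3]
width: 0.539
grip_force: 2.2
```

play_rows:
  moves:
    - [[0,0,0,0,0,-0.2,46],[0,0,0,0,0,-0.35,46],[0,0,0,0,0,-0.35,60],[0,0,0,0,0,-0.2,60],[0,0,0,0,0,0,60]]

```text
time: 12.98
tool_pos: [0.5148, 0.1346, 0.1016]
tcp_rot: [-3.138, 0.099, -0.018]
wrist_force: [0.7, -0.0, -0.1]
width: 0.703
grip_force: 0.0
```

```bash
cat >> m.py <<'E'
def spots():
    c=cam('wrist'); P=pts(c); hsv=cv2.cvtColor(c['image'],cv2.COLOR_RGB2HSV)
    sp=(hsv[...,0]>12)&(hsv[...,0]<28)&(hsv[...,1]>130)&(c['depth']>0)
    for i,st,ce,m in blobs(c,sp,80): print('spot',np.round(ce),st[4],np.round(np.median(P[m],0),3))
    return c
E
python3 - <<'E'
from m import *
spots(); look(); go(.569,-.341,.09,-19)
E
```

```text
spot [258. 205.] 355 [0.509 0.193 0.034]
spot [323. 205.] 354 [0.505 0.132 0.034]
spot [583. 275.] 2398 [ 0.417 -0.123  0.041]
spot [457. 271.] 320 [ 0.422 -0.004  0.024]
[277. 264.] 129 z 0.042 mid [ 0.408 -0.145] [0.013 0.032] 73
[362. 275.] 209 z 0.038 mid [ 0.576 -0.248] [0.032 0.031] 1
[286. 297.] 219 z 0.038 mid [ 0.399 -0.232] [0.033 0.031] 64
[378. 312.] 319 z 0.026 mid [ 0.568 -0.341] [0.033 0.045] 67
[296. 333.] 378 z 0.029 mid [ 0.389 -0.316] [0.031 0.05 ] 77
yaw now -3.6 tilt [ 0.004  0.    -1.   ] d tool/0.1 [0.878 4.703 0.068] az tot 0.537 t 13.1
```

Two tins are in. On to the third.

play_rows:
  moves:
    - [[0,0,0,0.069,0.3625,0,60],[0,0,0,0.069,0.3625,0,60],[0,0,0,0.069,0.3625,0,60],[0,0,0,0.069,0.3625,0,60],[0,0,0,0.069,0.3625,0,60]]

```text
time: 13.5
tool_pos: [0.5309, -0.0504, 0.0929]
tcp_rot: [3.14, -0.098, -0.005]
wrist_force: [0.5, -0.1, 0.5]
width: 0.701
grip_force: 0.0
```

play_rows:
  moves:
    - [[0,0,0,0.069,0.3625,0,60],[0,0,0,0.069,0.3625,0,60],[0,0,0,0.069,0.3625,0,60],[0,0,0,0.069,0.3625,0,60],[0,0,0,0.069,0.3625,0,60]]

```text
time: 13.92
tool_pos: [0.5539, -0.2333, 0.0925]
tcp_rot: [-3.139, 0.099, 0.006]
wrist_force: [0.5, -0.0, -0.5]
width: 0.701
grip_force: 0.0
```

play_rows:
  moves:
    - [[0,0,0,0.069,0.3625,0,60],[0,0,0,0.069,0.3625,0,60],[0,0,0,0.069,0.3625,0,60]]

```text
time: 14.17
tool_pos: [0.5678, -0.3429, 0.0923]
tcp_rot: [-3.138, 0.099, 0.006]
wrist_force: [0.7, 1.4, 1.1]
width: 0.7
grip_force: 0.0
```

play_rows:
  moves:
    - [[0,0,0.18,0,0,0,60],[0,0,0.18,0,0,0,60],[0,0,0.18,0,0,0,60],[0,0,0,0,0,0,60],[0,0,0,0,0,0,60]]

```text
time: 14.58
tool_pos: [0.5682, -0.3411, 0.0927]
tcp_rot: [-3.098, 0.517, 0.005]
wrist_force: [0.4, -0.3, 0.4]
width: 0.701
grip_force: 0.0
```

Run:
```python
from m import *
look(); go(.569,-.341,-.029,-19)
```

```text
[277. 265.] 131 z 0.042 mid [ 0.407 -0.145] [0.013 0.032] 72
[362. 275.] 204 z 0.038 mid [ 0.576 -0.248] [0.032 0.032] 18
[286. 297.] 223 z 0.038 mid [ 0.399 -0.232] [0.033 0.032] 58
[377. 312.] 317 z 0.027 mid [ 0.568 -0.341] [0.034 0.044] 70
[297. 333.] 375 z 0.029 mid [ 0.389 -0.316] [0.031 0.05 ] 77
yaw now -18.9 tilt [-0.002  0.001 -1.   ] d tool/0.1 [ 7.000e-03 -1.000e-03  1.222e+00] az tot 0.002 t 14.6
```

play_rows:
  moves:
    - [[0,0,0,0,0,0.35,60],[0,0,0,0,0,0.35,60],[0,0,0,0,0,0.35,60],[0,0,0,0,0,0.17,60],[0,0,0,0,0,0,60]]

```text
time: 15.05
tool_pos: [0.5648, -0.338, -0.0336]
tcp_rot: [-3.094, 0.516, 0.016]
wrist_force: [-1.1, 0.5, -0.6]
width: 0.705
grip_force: 0.0
```

play_rows:
  moves:
    - [[0,0,0,0,0,0,15],[0,0,0,0,0,0,15],[0,0,0,0,0,0,15],[0,0,0,0,0,0,15],[0,0,0,0,0,0,15]]

```text
time: 15.47
tool_pos: [0.5714, -0.3425, -0.0249]
tcp_rot: [3.097, -0.52, 0.006]
wrist_force: [-0.7, -0.4, 3.7]
width: 0.356
grip_force: 52.4
```

play_rows:
  moves:
    - [[0,0,0,0,0,-0.2,15],[0,0,-0.18,0,0,-0.4,15],[0,0,-0.18,0,0,-0.4,15],[0,0,-0.18,0,0,-0.2,15],[0,0,0,0,0,0,15]]

```text
time: 15.88
tool_pos: [0.5745, -0.3445, 0.1014]
tcp_rot: [3.133, -0.093, 0.018]
wrist_force: [1.1, -0.2, -0.3]
width: 0.356
grip_force: 52.0
```

play_rows:
  moves:
    - [[0,0,0,-0.058,-0.374,0,15],[0,0,0,-0.058,-0.374,0,15],[0,0,0,-0.058,-0.374,0,15],[0,0,0,-0.058,-0.374,0,15],[0,0,0,-0.058,-0.374,0,15]]

```text
time: 16.3
tool_pos: [0.5512, -0.1513, 0.0919]
tcp_rot: [-3.14, 0.102, 0.002]
wrist_force: [0.4, 0.2, -0.6]
width: 0.361
grip_force: 52.0
```

play_rows:
  moves:
    - [[0,0,0,-0.058,-0.374,0,15],[0,0,0,-0.058,-0.374,0,15],[0,0,0,-0.058,-0.374,0,15],[0,0,0,-0.058,-0.374,0,15],[0,0,0,-0.058,-0.374,0,15]]

```text
time: 16.72
tool_pos: [0.534, 0.0371, 0.0921]
tcp_rot: [3.14, -0.101, -0.001]
wrist_force: [0.6, -0.0, -1.6]
width: 0.35
grip_force: 52.0
```

play_rows:
  moves:
    - [[0,0,0,-0.058,-0.374,0,15],[0,0,0,-0.058,-0.374,0,15],[0,0,0,-0.058,-0.374,0,15],[0,0,0,-0.058,-0.374,0,15],[0,0,0,-0.058,-0.374,0,15]]

```text
time: 17.13
tool_pos: [0.5168, 0.2255, 0.0921]
tcp_rot: [3.14, -0.1, -0.001]
wrist_force: [0.4, 0.5, -1.2]
width: 0.356
grip_force: 52.0
```

play_rows:
  moves:
    - [[0,0,0,-0.058,-0.374,0,15],[0,0,0,0,0,0,15],[0,0,0,0,0,0,15]]

```text
time: 17.38
tool_pos: [0.5135, 0.2633, 0.092]
tcp_rot: [3.14, -0.094, -0.001]
wrist_force: [-0.6, -0.4, -1.3]
width: 0.36
grip_force: 52.0
```

Run:
```python
from m import *
spots(); look(); go(.512,.262,-.016,-3.6);s=bot.read_state(); print(s['width'],s['grip_force'],s['tool_pos'])
```

```text
spot [397. 198.] 392 [0.509 0.193 0.034]
spot [464. 198.] 395 [0.506 0.133 0.034]
spot [320. 263.] 1125 [0.511 0.263 0.143]
spot [579. 288.] 1421 [ 0.4   -0.002  0.024]
[277. 265.] 130 z 0.041 mid [ 0.408 -0.144] [0.013 0.032] 74
[362. 275.] 208 z 0.038 mid [ 0.576 -0.247] [0.032 0.032] 67
[286. 297.] 220 z 0.039 mid [ 0.399 -0.232] [0.031 0.033] 50
[296. 333.] 376 z 0.029 mid [ 0.389 -0.316] [0.032 0.05 ] 76
yaw now -3.6 tilt [-0.001 -0.001 -1.   ] d tool/0.1 [-0.018 -0.011  1.08 ] az tot 0.0 t 17.5
0.3554386805221601 51.96596324443817 [0.51386574 0.26090464 0.09197089]
```

play_rows:
  moves:
    - [[0,0,0,-0.02,0,0.3,15],[0,0,0,0,0,0.3,15],[0,0,0,0,0,0.3,15],[0,0,0,0,0,0.18,15],[0,0,0,0,0,0,15]]

```text
time: 17.9
tool_pos: [0.5119, 0.2591, -0.0174]
tcp_rot: [3.138, -0.103, -0.004]
wrist_force: [-0.9, 0.3, -1.2]
width: 0.355
grip_force: 56.4
```

play_rows:
  moves:
    - [[0,0,0,0,0,0,46],[0,0,0,0,0,0,46],[0,0,0,0,0,0,46],[0,0,0,0,0,0,46]]

```text
time: 18.23
tool_pos: [0.5132, 0.2613, -0.0146]
tcp_rot: [-3.14, 0.1, -0.001]
wrist_force: [0.3, 0.2, 0.6]
width: 0.541
grip_force: 0.0
```

play_rows:
  moves:
    - [[0,0,0,0,0,-0.2,46],[0,0,0,0,0,-0.35,46],[0,0,0,0,0,-0.35,0],[0,0,0,0,0,-0.2,0],[0,0,0,0,0,0,0]]

```text
time: 18.65
tool_pos: [0.5171, 0.2637, 0.1018]
tcp_rot: [-3.135, 0.098, -0.016]
wrist_force: [1.8, 0.2, -0.8]
width: 0.122
grip_force: 0.0
```

play_rows:
  moves:
    - [[0,0,0,-0.3,0.15,0,0],[0,0,0,-0.3,0.15,0,0],[0,0,0,-0.3,0.15,0,0],[0,0,0,-0.3,0.12,0,0],[0,0,0,0,0,0,0]]

```text
time: 19.07
tool_pos: [0.3819, 0.2093, 0.0921]
tcp_rot: [3.137, -0.098, -0.012]
wrist_force: [-0.4, -1.0, -0.7]
width: -0.002
grip_force: 0.0
```

```bash
cat >> m.py <<'E'
def prof(c,ys,x0=.37,x1=.6):
    P=pts(c)
    for y in ys:
        m=(abs(P[...,1]-y)<.006)&(c['depth']>0); q=P[m]
        print(y,[(round(float(a),3),round(float(np.median(q[abs(q[:,0]-a)<.0025,2])),3)) for a in np.arange(x0,x1,.005) if (abs(q[:,0]-a)<.0025).any()])
E
python3 - <<'E'
from m import *
c=spots(); prof(c,(.17,.24),.38,.5); look(); go(.39,.212,-.022,-3.6); save(c,'w6.png')
E
```

```text
spot [329.  39.] 672 [0.509 0.194 0.034]
spot [409.  39.] 664 [0.506 0.133 0.034]
spot [245.  44.] 659 [0.509 0.259 0.034]
spot [547. 176.] 2287 [ 0.387 -0.001  0.024]
0.17 [(0.38, 0.207), (0.385, 0.215), (0.39, 0.209), (0.395, 0.201), (0.4, 0.0), (0.405, 0.0), (0.41, 0.0), (0.415, 0.0), (0.42, 0.0), (0.425, 0.037), (0.43, 0.04), (0.435, 0.038), (0.44, 0.036), (0.445, 0.036), (0.45, 0.037), (0.455, 0.036), (0.46, 0.036), (0.465, 0.037), (0.47, 0.05), (0.475, 0.05), (0.48, 0.042), (0.485, 0.011), (0.49, 0.011), (0.495, 0.011)]
0.24 [(0.38, 0.193), (0.385, 0.202), (0.39, 0.204), (0.395, 0.199), (0.4, 0.194), (0.405, 0.0), (0.41, 0.0), (0.415, 0.0), (0.42, 0.0), (0.425, 0.0), (0.43, 0.038), (0.435, 0.04), (0.44, 0.034), (0.445, 0.0), (0.45, 0.0), (0.455, 0.0), (0.46, 0.0), (0.465, 0.0), (0.47, 0.041), (0.475, 0.05), (0.48, 0.049), (0.485, 0.042), (0.49, 0.012), (0.495, 0.012)]
[277. 265.] 135 z 0.042 mid [ 0.407 -0.146] [0.013 0.033] 75
[362. 275.] 205 z 0.038 mid [ 0.575 -0.248] [0.031 0.032] 65
[286. 297.] 220 z 0.038 mid [ 0.399 -0.231] [0.033 0.031] 68
[296. 333.] 377 z 0.029 mid [ 0.389 -0.315] [0.031 0.05 ] 76
yaw now -3.6 tilt [-0. -0. -1.] d tool/0.1 [ 0.02  -0.003  1.163] az tot 0.001 t 19.2
```

View pics/w6.png

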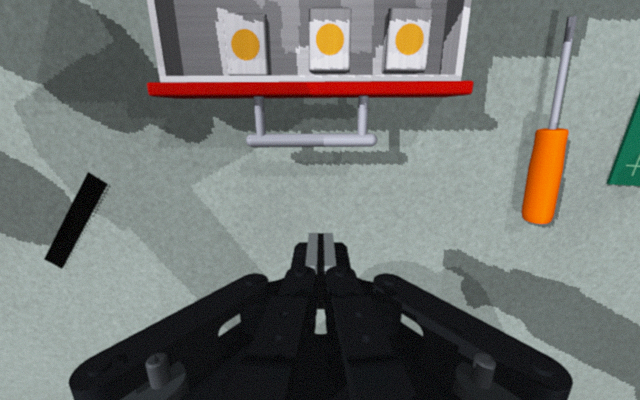

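All three tins are in the drawer; handle bar at (312,140), fingers clear in front at (320,237). Lower and push.

play_rows:
  moves:
    - [[0,0,0,0,0,0.35,0],[0,0,0,0,0,0.35,0],[0,0,0,0,0,0.3,0],[0,0,0,0,0,0.12,0],[0,0,0,0,0,0,0]]

```text
time: 19.58
tool_pos: [0.3872, 0.2112, -0.0206]
tcp_rot: [3.137, -0.099, -0.009]
wrist_force: [-0.4, 0.5, 0.0]
width: -0.001
grip_force: 0.0
```

play_rows:
  moves:
    - [[0,0,0,0.15,0,0,0],[0,0,0,0.15,0,0,0],[0,0,0,0.1,0,0,0],[0,0,0,0.1,0,0,0],[0,0,0,0.1,0,0,0]]

```text
time: 20.0
tool_pos: [0.4508, 0.2093, -0.0165]
tcp_rot: [-3.139, 0.099, -0.002]
wrist_force: [-2.1, 1.4, 0.2]
width: -0.0
grip_force: 1.0
```

play_rows:
  moves:
    - [[0,0,0,0.1,0,0,0],[0,0,0,0.1,0,0,0],[0,0,0,0.1,0,0,0],[0,0,0,0.1,0,0,0],[0,0,0,0.1,0,0,0]]

```text
time: 20.42
tool_pos: [0.5001, 0.2054, -0.0171]
tcp_rot: [-3.14, 0.098, -0.0]
wrist_force: [-1.8, 1.5, 0.5]
width: 0.005
grip_force: 1.0
```

Run:
```python
from m import *
go(.514,.207,-.018,-3.6); s=bot.read_state(); print(s['wrist_force'],s['tool_pos'])
c=cam('side'); prof(c,(.17,.24),.42,.58)
```

```text
yaw now -3.6 tilt [ 0.  0. -1.] d tool/0.1 [ 0.137 -0.025  0.009] az tot 0.0 t 20.4
[-1.77224366  1.49302715  0.45938018] [ 0.50012328  0.20541138 -0.01705657]
0.17 [(0.42, -0.001), (0.425, -0.002), (0.43, -0.001), (0.435, -0.003), (0.44, -0.0), (0.445, -0.001), (0.45, -0.001), (0.455, -0.002), (0.46, -0.003), (0.465, -0.001), (0.47, 0.37), (0.475, 0.263), (0.48, 0.242), (0.485, 0.238), (0.49, 0.232), (0.495, 0.234), (0.5, 0.235), (0.505, 0.227), (0.51, 0.232), (0.515, 0.235), (0.52, 0.216), (0.525, 0.156), (0.53, 0.001), (0.535, 0.035), (0.54, 0.0), (0.545, -0.001), (0.55, 0.04), (0.555, 0.367), (0.56, 0.041), (0.565, 0.082), (0.57, 0.022), (0.575, 0.006)]
0.24 [(0.42, 0.001), (0.425, -0.002), (0.43, -0.002), (0.435, 0.001), (0.44, 0.353), (0.445, 0.344), (0.45, -0.001), (0.455, 0.338), (0.46, 0.402), (0.465, 0.403), (0.47, 0.407), (0.475, 0.406), (0.48, 0.407), (0.485, 0.409), (0.49, 0.206), (0.495, 0.408), (0.5, 0.407), (0.505, 0.406), (0.51, 0.403), (0.515, 0.4), (0.53, 0.001), (0.535, -0.003), (0.54, 0.001), (0.545, -0.001), (0.55, 0.017), (0.555, 0.044), (0.56, 0.048), (0.565, 0.055), (0.57, 0.09), (0.575, 0.021)]
```

Moving at about 2 N. About 15–20 mm left; small steps through the catch.

play_rows:
  moves:
    - [[0,0,0,0.06,0,0,0],[0,0,0,0.04,0,0,0],[0,0,0,0.04,0,0,0],[0,0,0,0.02,0,0,0],[0,0,0,0,0,0,0]]

```text
time: 20.88
tool_pos: [0.5149, 0.2041, -0.0176]
tcp_rot: [3.14, -0.098, -0.001]
wrist_force: [-0.0, 0.3, 0.3]
width: 0.001
grip_force: 0.4
```

Run:
```python
from m import *
s=bot.read_state(); print(s['wrist_force'],s['tool_pos'])
c=cam('wrist'); prof(c,(.1,.12,.16,.25),.5,.6)
```

```text
[-0.03434121  0.30789255  0.30775509] [ 0.51488304  0.20412815 -0.01763073]
0.1 [(0.5, 0.0), (0.505, 0.0), (0.51, 0.0), (0.515, 0.0), (0.52, 0.0), (0.565, 0.067), (0.57, 0.057), (0.575, 0.057), (0.58, 0.057), (0.585, 0.057), (0.59, 0.057), (0.595, 0.057)]
0.12 [(0.5, 0.0), (0.505, 0.0), (0.51, 0.0), (0.515, 0.0), (0.52, 0.0), (0.57, 0.076), (0.575, 0.057), (0.58, 0.057), (0.585, 0.057), (0.59, 0.057), (0.595, 0.057)]
0.16 [(0.5, 0.0), (0.505, 0.001), (0.51, 0.099), (0.515, 0.108), (0.52, 0.109), (0.525, 0.099), (0.53, 0.039), (0.535, 0.038), (0.54, 0.038), (0.565, 0.106), (0.57, 0.099), (0.575, 0.057), (0.58, 0.057), (0.585, 0.057), (0.59, 0.057), (0.595, 0.057)]
0.25 [(0.5, 0.0), (0.505, 0.0), (0.51, 0.0), (0.515, 0.099), (0.52, 0.109), (0.525, 0.11), (0.53, 0.105), (0.535, 0.04), (0.54, 0.038), (0.545, 0.038), (0.57, 0.106), (0.575, 0.099), (0.58, 0.057), (0.585, 0.057), (0.59, 0.057), (0.595, 0.057)]
```

play_rows:
  moves:
    - [[0,0,0,0.02,0,0,0],[0,0,0,0.02,0,0,0],[0,0,0,0,0,0,0],[0,0,0,0,0,0,0]]

```text
time: 21.27
tool_pos: [0.5148, 0.2041, -0.0178]
tcp_rot: [3.139, -0.099, -0.012]
wrist_force: [-11.9, 2.4, 7.1]
width: -0.001
grip_force: 5.7
```

play_rows:
  moves:
    - [[0,0,0,0.02,0,0,0],[0,0,0,0,0,0,0],[0,0,0,0,0,0,0]]

```text
time: 21.52
tool_pos: [0.5147, 0.204, -0.0178]
tcp_rot: [3.138, -0.099, -0.018]
wrist_force: [-17.6, 2.1, 12.3]
width: -0.002
grip_force: 8.4
```

Firm stop at about 18 N: seated. Back off, rise and go to the first spool.

play_rows:
  moves:
    - [[0,0,0,-0.1,0,0,0],[0,0,0,-0.3,0,0,0],[0,0,0,-0.4,0,-0.1,0],[0,0,0,0,0,-0.4,55],[0,0,0,0,0,-0.4,55]]

```text
time: 21.93
tool_pos: [0.4326, 0.2061, 0.068]
tcp_rot: [3.134, -0.096, -0.018]
wrist_force: [3.4, 1.6, 1.0]
width: 0.274
grip_force: 0.0
```

play_rows:
  moves:
    - [[0,0,0,0,0,-0.2,55],[0,0,0,0,0.36,0,55],[0,0,0,0,0.36,0,55],[0,0,0,0,0.36,0,55],[0,0,0,0,0.36,0,55]]

```text
time: 22.35
tool_pos: [0.4328, 0.0641, 0.0936]
tcp_rot: [3.14, -0.096, 0.005]
wrist_force: [0.6, -0.3, -0.4]
width: 0.644
grip_force: 0.0
```

Run:
```python
from m import *
c=look(); go(.399,-.231,.09,-3.6); prof(c,(.13,.16,.20,.25),.5,.64)
P=pts(c); m=(P[...,0]>.62)&(P[...,0]<.8)&(P[...,1]>.08)&(P[...,1]<.33)&(P[...,2]>.13)&(P[...,2]<.27); q=P[m]; mu=q.mean(0); print('lid',np.round(mu,3),np.round(np.linalg.svd(q-mu,full_matrices=False)[2][2],3))
for y in(.12,.2,.28):
  for z in (.13,.17,.21,.24):
    k=q[(abs(q[:,1]-y)<.02)&(abs(q[:,2]-z)<.01)]; print(y,z,np.round(np.percentile(k[:,0],[5,50,95]),3) if len(k) else None)
```

```text
[277. 265.] 130 z 0.042 mid [ 0.408 -0.145] [0.011 0.033] 78
[362. 275.] 203 z 0.038 mid [ 0.576 -0.248] [0.033 0.032] 62
[286. 297.] 220 z 0.038 mid [ 0.399 -0.232] [0.032 0.031] 70
[296. 333.] 374 z 0.029 mid [ 0.389 -0.316] [0.031 0.05 ] 78
yaw now -3.6 tilt [ 0.002 -0.005 -1.   ] d tool/0.1 [-0.145  2.909  0.045] az tot -0.001 t 22.4
0.13 [(0.5, 0.0), (0.505, -0.001), (0.51, -0.0), (0.515, -0.001), (0.52, -0.003), (0.525, -0.002), (0.53, -0.001), (0.535, 0.001), (0.54, 0.001), (0.545, -0.0), (0.55, -0.002), (0.555, 0.0), (0.56, 0.052), (0.565, 0.105), (0.58, 0.057), (0.585, 0.056), (0.59, 0.059), (0.595, 0.057), (0.6, 0.056), (0.605, 0.057), (0.61, 0.056), (0.615, 0.056), (0.62, 0.055), (0.625, 0.055), (0.63, 0.057), (0.635, 0.057), (0.64, 0.056)]
0.16 [(0.5, -0.001), (0.505, 0.0), (0.51, -0.001), (0.515, -0.003), (0.52, -0.0), (0.525, 0.033), (0.53, 0.037), (0.535, 0.016), (0.54, 0.014), (0.545, 0.001), (0.55, -0.0), (0.555, 0.033), (0.56, 0.034), (0.565, 0.066), (0.57, 0.105), (0.58, 0.058), (0.585, 0.057), (0.59, 0.056), (0.595, 0.056), (0.6, 0.056), (0.605, 0.054), (0.61, 0.0
[... 626 characters left out ...]
037), (0.54, 0.037), (0.545, 0.03), (0.55, 0.018), (0.555, 0.001), (0.56, 0.001), (0.565, 0.031), (0.57, 0.056), (0.575, 0.103), (0.59, 0.052), (0.595, 0.055), (0.6, 0.056), (0.605, 0.056), (0.61, 0.057), (0.615, 0.054), (0.62, 0.055), (0.625, 0.056), (0.63, 0.055), (0.635, 0.057), (0.64, 0.056)]
lid [0.694 0.193 0.202] [-0.994  0.056 -0.098]
0.12 0.13 [0.696 0.697 0.698]
0.12 0.17 [0.692 0.693 0.695]
0.12 0.21 [0.687 0.688 0.69 ]
0.12 0.24 [0.684 0.686 0.691]
0.2 0.13 [0.701 0.702 0.703]
0.2 0.17 [0.696 0.698 0.699]
0.2 0.21 [0.691 0.693 0.695]
0.2 0.24 [0.688 0.689 0.691]
0.28 0.13 [0.705 0.706 0.708]
0.28 0.17 [0.701 0.702 0.704]
0.28 0.21 [0.696 0.697 0.699]
0.28 0.24 [0.693 0.695 0.701]
```

Drawer is home (nothing in front of the face but the handle at x≈0.53). The lid stands at about 1.45 rad. Continuing to spool 1.

play_rows:
  moves:
    - [[0,0,0,-0.018,0.364,0,55],[0,0,0,-0.018,0.364,0,55],[0,0,0,-0.018,0.364,0,55],[0,0,0,-0.018,0.364,0,55],[0,0,0,-0.018,0.364,0,55]]

```text
time: 22.82
tool_pos: [0.412, -0.1176, 0.0933]
tcp_rot: [3.139, -0.098, 0.004]
wrist_force: [1.6, -0.2, -0.2]
width: 0.64
grip_force: 0.0
```

play_rows:
  moves:
    - [[0,0,0,-0.018,0.364,0,55],[0,0,0,-0.018,0.364,0,55],[0,0,0,-0.018,0.364,0,55],[0,0,0,0,0,0,55],[0,0,0,0,0,0,55]]

```text
time: 23.23
tool_pos: [0.3997, -0.2265, 0.0932]
tcp_rot: [3.139, -0.105, 0.002]
wrist_force: [0.5, -0.1, -0.2]
width: 0.649
grip_force: 0.0
```

Run:
```python
from m import *
c=look(); go(.399,-.2315,-.027,-3.6)
```

```text
[362. 275.] 208 z 0.038 mid [ 0.576 -0.248] [0.033 0.032] 56
[286. 297.] 220 z 0.038 mid [ 0.399 -0.231] [0.033 0.031] 69
[296. 333.] 375 z 0.029 mid [ 0.389 -0.316] [0.032 0.05 ] 77
yaw now -3.7 tilt [ 0.001 -0.    -1.   ] d tool/0.1 [-0.002  0.065  1.199] az tot -0.004 t 23.3
```

play_rows:
  moves:
    - [[0,0,0,0,0.065,0.35,55],[0,0,0,0,0,0.35,55],[0,0,0,0,0,0.35,55],[0,0,0,0,0,0.15,55],[0,0,0,0,0,0,55]]

```text
time: 23.7
tool_pos: [0.3955, -0.2267, -0.0313]
tcp_rot: [-3.135, 0.095, 0.012]
wrist_force: [-0.3, 0.3, 0.5]
width: 0.643
grip_force: 0.0
```

play_rows:
  moves:
    - [[0,0,0,0,0,0,15],[0,0,0,0,0,0,15],[0,0,0,0,0,0,15],[0,0,0,0,0,0,15],[0,0,0,0,0,0,15]]

```text
time: 24.12
tool_pos: [0.4004, -0.2315, -0.0258]
tcp_rot: [3.138, -0.098, 0.004]
wrist_force: [0.7, -0.5, 0.2]
width: 0.381
grip_force: 49.6
```

play_rows:
  moves:
    - [[0,0,0,0,0,-0.2,15],[0,0,0,0,0,-0.4,15],[0,0,0,0,0,-0.4,15],[0,0,0,0,0,-0.4,15],[0,0,0,0,0,-0.3,15]]

```text
time: 24.53
tool_pos: [0.4003, -0.2317, 0.1471]
tcp_rot: [3.137, -0.099, 0.007]
wrist_force: [0.4, -0.4, 0.4]
width: 0.377
grip_force: 49.8
```

play_rows:
  moves:
    - [[0,0,0,0.172,-0.358,0,15],[0,0,0,0.172,-0.358,0,15],[0,0,0,0.172,-0.358,0,15],[0,0,0,0.172,-0.358,0,15],[0,0,0,0.172,-0.358,0,15]]

```text
time: 24.95
tool_pos: [0.4971, -0.0561, 0.1439]
tcp_rot: [3.14, -0.1, 0.004]
wrist_force: [1.0, -1.2, -1.0]
width: 0.378
grip_force: 49.8
```

play_rows:
  moves:
    - [[0,0,0,0.172,-0.358,0,15],[0,0,0,0.172,-0.358,0,15],[0,0,0,0.172,-0.358,0,15],[0,0,0,0.172,-0.358,0,15],[0,0,0,0.172,-0.358,0,15]]

```text
time: 25.37
tool_pos: [0.5941, 0.1176, 0.1435]
tcp_rot: [-3.14, 0.098, -0.002]
wrist_force: [0.8, -1.1, -0.4]
width: 0.381
grip_force: 49.8
```

play_rows:
  moves:
    - [[0,0,0,0.172,-0.358,0,15],[0,0,0,0,0,0,15],[0,0,0,0,0,0,15]]

```text
time: 25.62
tool_pos: [0.6133, 0.1522, 0.1429]
tcp_rot: [3.14, -0.094, 0.001]
wrist_force: [-0.7, 0.2, -0.7]
width: 0.379
grip_force: 50.0
```

Run:
```python
from m import *
c=look(); go(.612,.15,.03,-3.6); w=cam('wrist'); save(w,'w7.png'); s=bot.read_state(); print(s['width'],s['grip_force'])
```

```text
[277. 264.] 132 z 0.043 mid [ 0.408 -0.145] [0.014 0.033] 74
[362. 275.] 207 z 0.038 mid [ 0.576 -0.248] [0.033 0.032] 65
[296. 333.] 377 z 0.029 mid [ 0.389 -0.316] [0.031 0.05 ] 77
yaw now -3.5 tilt [-0.    -0.001 -1.   ] d tool/0.1 [-0.004  0.007  1.128] az tot 0.003 t 25.7
0.37719314819109234 49.96770679950714
```

View pics/w7.png

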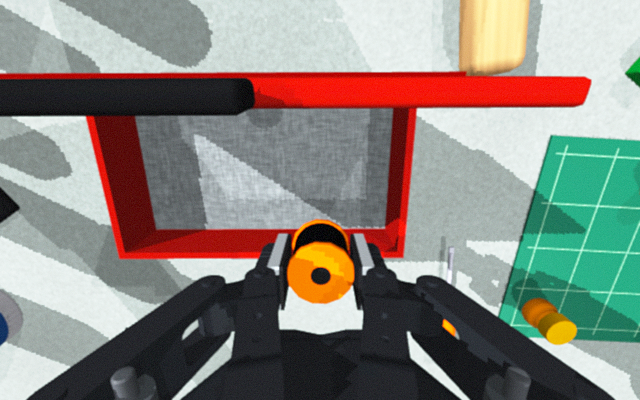

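The spool is held at (320,262) over the tray, with the lid edge at row 95. The wrist camera sits ahead of the tool near the lid, so I'll turn the tool 90° to keep it clear before lowering.

play_rows:
  moves:
    - [[0,0,-0.242,0,0,0,15],[0,0,-0.242,0,0,0,15],[0,0,-0.242,0,0,0,15],[0,0,-0.242,0,0,0,15],[0,0,-0.242,0,0,0,15]]

```text
time: 26.13
tool_pos: [0.6119, 0.1482, 0.1432]
tcp_rot: [3.025, 0.847, -0.0]
wrist_force: [-0.4, 0.2, -1.4]
width: 0.383
grip_force: 50.0
```

play_rows:
  moves:
    - [[0,0,-0.242,0,0,0,15],[0,0,-0.242,0,0,0,15],[0,0,-0.242,0,0,0,15],[0,0,-0.242,0,0,0,15],[0,0,-0.242,0,0,0,15]]

```text
time: 26.55
tool_pos: [0.6119, 0.1482, 0.1432]
tcp_rot: [2.635, 1.709, -0.0]
wrist_force: [0.5, 0.1, -0.8]
width: 0.38
grip_force: 50.0
```

play_rows:
  moves:
    - [[0,0,-0.242,0,0,0,15],[0,0,-0.242,0,0,0,15],[0,0,-0.242,0,0,0,15],[0,0,0,0,0.1,0,15],[0,0,0,0,0,0,15]]

```text
time: 26.97
tool_pos: [0.6239, 0.1481, 0.1434]
tcp_rot: [2.292, 2.146, 0.002]
wrist_force: [-0.2, 0.1, -0.2]
width: 0.379
grip_force: 50.0
```

Run:
```python
from m import *
go(.622,.15,.03,86.4); s=bot.read_state(); print(s['width'],s['grip_force'],s['tool_pos'])
```

```text
yaw now 86.2 tilt [ 0.002 -0.    -1.   ] d tool/0.1 [ 0.018 -0.023  1.134] az tot -0.006 t 27.0
0.3786462762966237 49.986512660980225 [0.62389824 0.14806365 0.14339284]
```

play_rows:
  moves:
    - [[0,0,0,0,0,0.35,15],[0,0,0,0,0,0.35,15],[0,0,0,0,0,0.3,15],[0,0,0,0,0,0.14,15],[0,0,0,0,0,0,15]]

```text
time: 27.38
tool_pos: [0.621, 0.1487, 0.0271]
tcp_rot: [-2.29, -2.148, 0.006]
wrist_force: [0.3, -0.1, -0.6]
width: 0.38
grip_force: 55.4
```

play_rows:
  moves:
    - [[0,0,0,0,0,0,46],[0,0,0,0,0,0,46],[0,0,0,0,0,0,46],[0,0,0,0,0,0,46]]

```text
time: 27.72
tool_pos: [0.6233, 0.1497, 0.0296]
tcp_rot: [2.288, 2.152, 0.002]
wrist_force: [0.7, -0.3, -0.7]
width: 0.538
grip_force: 0.0
```

play_rows:
  moves:
    - [[0,0,0,0,0,-0.2,46],[0,0,0,0,0,-0.35,46],[0,0,0,0,0,-0.35,46],[0,0,0,0,0,-0.24,55],[0,0,0,0,0,0,55]]

```text
time: 28.13
tool_pos: [0.6277, 0.1508, 0.1512]
tcp_rot: [2.283, 2.148, 0.018]
wrist_force: [1.3, -0.2, 0.8]
width: 0.648
grip_force: 0.0
```

```bash
cat >> m.py <<'E'
def tray():
    c=cam('side'); P=pts(c)
    w=(P[...,0]>.585)&(P[...,0]<.69)&(P[...,1]>.09)&(P[...,1]<.31)&(P[...,2]>.066)&(P[...,2]<.1)
    for i,st,ce,m in blobs(c,w,30): print('tray',np.round(ce),st[4],np.round(np.percentile(P[m],[5,50,95],axis=0),3).tolist(),np.median(c['image'][m],0))
    return c
E
python3 - <<'E'
from m import *
tray(); spots(); look(); go(.577,-.248,.14,86.4)
E
```

```text
tray [314. 140.] 153 [[0.606, 0.13, 0.069], [0.619, 0.139, 0.087], [0.633, 0.157, 0.091]] [117.  63.  27.]
spot [626.  29.] 1252 [0.934 0.282 0.028]
spot [315. 202.] 875 [0.623 0.147 0.09 ]
spot [124. 304.] 583 [0.362 0.002 0.022]
spot [562. 325.] 1396 [ 0.934 -0.066  0.032]
spot [182. 381.] 871 [ 0.421 -0.12   0.035]
[277. 264.] 136 z 0.042 mid [ 0.408 -0.145] [0.011 0.032] 78
[362. 275.] 207 z 0.038 mid [ 0.576 -0.247] [0.033 0.032] 62
[296. 333.] 379 z 0.029 mid [ 0.389 -0.316] [0.031 0.05 ] 77
yaw now 86.5 tilt [ 0.001  0.    -1.   ] d tool/0.1 [-3.997 -0.213  0.03 ] az tot 0.004 t 28.3
```

play_rows:
  moves:
    - [[0,0,0,-0.363,-0.02,0,55],[0,0,0,-0.363,-0.02,0,55],[0,0,0,-0.363,-0.02,0,55],[0,0,0,-0.363,-0.02,0,55],[0,0,0,-0.363,-0.02,0,55]]

```text
time: 28.7
tool_pos: [0.5994, -0.032, 0.1401]
tcp_rot: [-2.285, -2.152, 0.005]
wrist_force: [0.6, -0.1, 0.0]
width: 0.64
grip_force: 0.0
```

play_rows:
  moves:
    - [[0,0,0,-0.363,-0.02,0,55],[0,0,0,-0.363,-0.02,0,55],[0,0,0,-0.363,-0.02,0,55],[0,0,0,-0.363,-0.02,0,55],[0,0,0,-0.363,-0.02,0,55]]

```text
time: 29.12
tool_pos: [0.5785, -0.2124, 0.1402]
tcp_rot: [-2.285, -2.15, 0.003]
wrist_force: [1.0, 0.5, 0.4]
width: 0.645
grip_force: 0.0
```

play_rows:
  moves:
    - [[0,0,0,-0.363,-0.02,0,55],[0,0,0,0,0,0.3,55],[0,0,0,0,0,0.3,55],[0,0,0,0,0,0,55],[0,0,0,0,0,0,55]]

```text
time: 29.53
tool_pos: [0.5728, -0.246, 0.0785]
tcp_rot: [-2.282, -2.147, 0.005]
wrist_force: [1.2, 0.5, 0.5]
width: 0.647
grip_force: 0.0
```

Run:
```python
from m import *
look(); go(.577,-.248,-.027,86.4)
```

```text
[277. 265.] 124 z 0.042 mid [ 0.408 -0.145] [0.012 0.033] 77
[362. 275.] 207 z 0.038 mid [ 0.575 -0.248] [0.033 0.032] 63
[297. 333.] 379 z 0.029 mid [ 0.389 -0.316] [0.032 0.05 ] 77
yaw now 86.5 tilt [-0.004  0.002 -1.   ] d tool/0.1 [-0.014  0.025  1.081] az tot 0.005 t 29.6
```

play_rows:
  moves:
    - [[0,0,0,0,0.01,0.35,55],[0,0,0,0,0,0.35,55],[0,0,0,0,0,0.25,55],[0,0,0,0,0,0.13,55],[0,0,0,0,0,0,55]]

```text
time: 30.0
tool_pos: [0.5758, -0.2461, -0.0274]
tcp_rot: [-2.284, -2.151, 0.003]
wrist_force: [-0.6, 0.7, -0.9]
width: 0.647
grip_force: 0.0
```

play_rows:
  moves:
    - [[0,0,0,0,0,0,15],[0,0,0,0,0,0,15],[0,0,0,0,0,0,15],[0,0,0,0,0,0,15],[0,0,0,0,0,0,15]]

```text
time: 30.42
tool_pos: [0.5798, -0.2485, -0.0225]
tcp_rot: [2.284, 2.15, 0.003]
wrist_force: [0.2, 0.2, 7.1]
width: 0.377
grip_force: 50.2
```

play_rows:
  moves:
    - [[0,0,0,0,0,-0.2,15],[0,0,0,0,0,-0.4,15],[0,0,0,0,0,-0.4,15],[0,0,0,0,0,-0.4,15],[0,0,0,0,0,-0.32,15]]

```text
time: 30.83
tool_pos: [0.5783, -0.2481, 0.1508]
tcp_rot: [2.285, 2.151, 0.002]
wrist_force: [0.6, -0.3, -1.4]
width: 0.375
grip_force: 49.8
```

play_rows:
  moves:
    - [[0,0,0,0.381,0.013,0,15],[0,0,0,0.381,0.013,0,15],[0,0,0,0.381,0.013,0,15],[0,0,0,0.381,0.013,0,15],[0,0,0,0.381,0.013,0,15]]

```text
time: 31.25
tool_pos: [0.5954, -0.0564, 0.1476]
tcp_rot: [2.288, 2.152, 0.001]
wrist_force: [0.7, -0.1, -1.4]
width: 0.378
grip_force: 49.8
```

play_rows:
  moves:
    - [[0,0,0,0.381,0.013,0,15],[0,0,0,0.381,0.013,0,15],[0,0,0,0.381,0.013,0,15],[0,0,0,0.381,0.013,0,15],[0,0,0,0.381,0.013,0,15]]

```text
time: 31.67
tool_pos: [0.6134, 0.1337, 0.1474]
tcp_rot: [2.287, 2.153, 0.001]
wrist_force: [0.2, -0.3, 0.5]
width: 0.38
grip_force: 49.8
```

play_rows:
  moves:
    - [[0,0,0,0.381,0.013,0,15],[0,0,0,0.381,0.013,0,15],[0,0,0,0.381,0.013,0,15],[0,0,0,0,0,0,15],[0,0,0,0,0,0,15]]

```text
time: 32.08
tool_pos: [0.624, 0.2481, 0.1469]
tcp_rot: [2.284, 2.157, 0.0]
wrist_force: [-0.9, -0.6, 0.3]
width: 0.378
grip_force: 49.8
```

Run:
```python
from m import *
look(); go(.623,.245,.028,86.4); spots(); s=bot.read_state(); print(s['width'],s['grip_force'],s['tool_pos'])
```

```text
[277. 265.] 130 z 0.041 mid [ 0.407 -0.145] [0.012 0.033] 73
[296. 333.] 380 z 0.029 mid [ 0.389 -0.316] [0.031 0.05 ] 77
yaw now 86.6 tilt [-0.    -0.001 -1.   ] d tool/0.1 [-0.014 -0.009  1.188] az tot 0.009 t 32.1
spot [605. 173.] 7118 [0.935 0.24  0.034]
spot [322. 220.] 196 [0.627 0.26  0.176]
spot [321. 267.] 3163 [0.625 0.246 0.206]
0.3767781522333454 49.77796733379364 [0.62405135 0.24541702 0.14679024]
```

play_rows:
  moves:
    - [[0,0,0,0,0,0.35,15],[0,0,0,0,0,0.35,15],[0,0,0,0,0,0.3,15],[0,0,0,0,0,0.14,15],[0,0,0,0,0,0,15]]

```text
time: 32.6
tool_pos: [0.6226, 0.2433, 0.0309]
tcp_rot: [-2.289, -2.15, 0.007]
wrist_force: [-0.7, -0.0, -0.3]
width: 0.377
grip_force: 52.8
```

play_rows:
  moves:
    - [[0,0,0,0,0,0,46],[0,0,0,0,0,0,46],[0,0,0,0,0,0,46],[0,0,0,0,0,0,46]]

```text
time: 32.93
tool_pos: [0.6252, 0.2457, 0.0339]
tcp_rot: [2.288, 2.152, 0.003]
wrist_force: [-0.7, -0.4, -0.2]
width: 0.542
grip_force: 0.0
```

play_rows:
  moves:
    - [[0,0,0,0,0,-0.2,46],[0,0,0,0,0,-0.35,46],[0,0,0,0,0,-0.35,46],[0,0,0,0,0,-0.35,0],[0,0,0,0,0,-0.35,0]]

```text
time: 33.35
tool_pos: [0.6242, 0.2458, 0.1949]
tcp_rot: [2.287, 2.153, 0.001]
wrist_force: [0.4, 0.4, 0.2]
width: 0.264
grip_force: 0.0
```

play_rows:
  moves:
    - [[0,0,0,-0.2,0,-0.35,0],[0,0,0,-0.25,0,-0.3,0],[0,0,0,0,0,-0.2,0],[0,0,0,0,0,0,0],[0,0,0,0,0,0,0]]

```text
time: 33.77
tool_pos: [0.6228, 0.201, 0.2806]
tcp_rot: [2.287, 2.151, 0.007]
wrist_force: [-0.3, 0.2, -0.3]
width: -0.0
grip_force: 0.0
```

Run:
```python
from m import *
c=tray(); look(); go(.745,.197,.26,86.4)
cv2.imwrite('pics/s8.png',cv2.resize(c['image'][40:240,200:440,::-1],None,fx=2.5,fy=2.5))
P=pts(c); q=P[(P[...,0]>.66)&(P[...,0]<.8)&(P[...,1]>.08)&(P[...,1]<.33)&(P[...,2]>.12)&(P[...,2]<.28)]
C=np.array([[.998,-.063],[.063,.998]]); xy=(q[:,:2]-[.508,.207])@C.T
for z in np.arange(.13,.28,.02):
    k=xy[(abs(q[:,2]-z)<.01)]; print(round(z,2),len(k),np.round(np.percentile(k,[5,50,95],axis=0),3).tolist() if len(k) else '')
```

```text
tray [301. 116.] 143 [[0.608, 0.228, 0.068], [0.62, 0.237, 0.087], [0.634, 0.255, 0.092]] [149.  81.  32.]
tray [314. 140.] 150 [[0.606, 0.129, 0.069], [0.619, 0.139, 0.088], [0.632, 0.157, 0.092]] [116.5  63.5  26.5]
[277. 264.] 136 z 0.042 mid [ 0.406 -0.143] [0.016 0.035] 67
[297. 333.] 379 z 0.029 mid [ 0.389 -0.316] [0.031 0.05 ] 80
yaw now 86.5 tilt [-0.002 -0.    -1.   ] d tool/0.1 [0.035 1.241 0.164] az tot 0.005 t 33.9
0.13 171 [[0.195, -0.107], [0.196, -0.005], [0.198, 0.111]]
0.15 169 [[0.194, -0.102], [0.195, -0.008], [0.197, 0.114]]
0.17 180 [[0.193, -0.106], [0.195, -0.002], [0.196, 0.112]]
0.19 185 [[0.192, -0.106], [0.194, -0.003], [0.195, 0.109]]
0.21 194 [[0.191, -0.103], [0.193, -0.005], [0.194, 0.111]]
0.23 203 [[0.191, -0.106], [0.192, 0.0], [0.193, 0.111]]
0.25 264 [[0.19, -0.102], [0.193, -0.012], [0.198, 0.11]]
0.27 14 [[0.19, -0.031], [0.194, -0.004], [0.196, 0.027]]
```

View pics/s8.png

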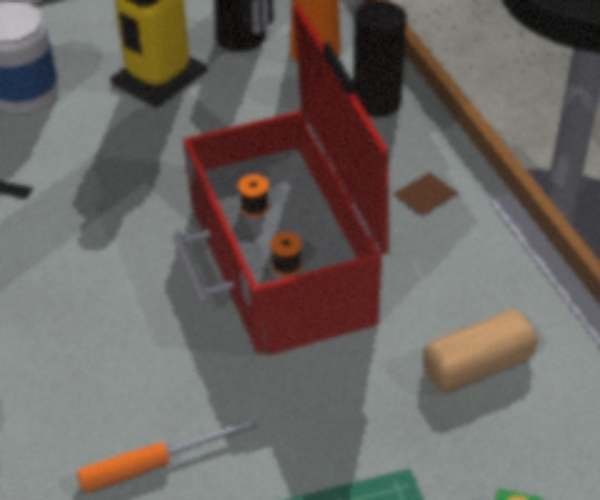

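Both spools stand in the tray at crop (253,190) and (286,248), the drawer is home and the lid is upright with its tab at (340,65). Next, pass over the lid and get behind it.

play_rows:
  moves:
    - [[0,0,0,0,0.35,0,0],[0,0,0,0,0.35,0,0],[0,0,0,0,0.35,0,0],[0,0,0,0,0.2,0,0],[0,0,0,0,0,0,0]]

```text
time: 34.28
tool_pos: [0.7483, 0.1927, 0.2722]
tcp_rot: [-2.287, -2.151, 0.007]
wrist_force: [-1.4, 0.7, -0.8]
width: 0.0
grip_force: 0.0
```

play_rows:
  moves:
    - [[0,0,0,0,0,0,0],[0,0,0,0,0,0,0]]

```text
time: 34.45
tool_pos: [0.745, 0.1937, 0.2753]
tcp_rot: [-2.285, -2.152, 0.005]
wrist_force: [-0.1, -1.0, -0.0]
width: 0.002
grip_force: 0.0
```

Run:
```python
from m import *
s=bot.read_state(); T=s['tool_pos']; C=np.array([[.998,-.063],[.063,.998]]); xy=C@(T[:2]-[.508,.207]); print('chest xy',np.round(xy,4),'z',T[2],s['width'])
w=cam('wrist'); side=cam('side'); P=pts(side)
q=P[(P[...,0]>.74)&(P[...,0]<.85)&(P[...,1]>.1)&(P[...,1]<.3)&(P[...,2]>.02)]; print('behind',len(q), np.round(np.percentile(q,[2,50,98],axis=0),3) if len(q) else '')
m=(abs(P[...,0]-T[0])<.06)&(abs(P[...,1]-T[1])<.06)&(P[...,2]>.24); k=P[m]; print('tip z',np.sort(k[:,2])[:20:4])
r=.125; pr=None
for th in np.arange(1.5,-.03,-.1):
    d=.008+.013*np.sin(th); p=np.array([.2-r*np.cos(th)+d*np.sin(th), .1065+r*np.sin(th)+d*np.cos(th)-.042])
    print(round(th,2),np.round(p,4), '' if pr is None else np.round((p-pr)*10,3)); pr=p
```

```text
chest xy [0.2374 0.0017] z 0.2753033116703226 0.0018125931277475837
behind 641 [[0.741 0.173 0.325]
 [0.759 0.182 0.39 ]
 [0.8   0.2   0.425]]
tip z [0.24016479 0.2416717  0.24200374 0.24276395 0.24304332]
1.5 [0.2121 0.1907] 
1.4 [0.1993 0.1912] [-0.128  0.005]
1.3 [0.1863 0.1904] [-0.129 -0.008]
1.2 [0.1735 0.1883] [-0.129 -0.021]
1.1 [0.1608 0.1848] [-0.127 -0.035]
1.0 [0.1484 0.1799] [-0.124 -0.049]
0.9 [0.1365 0.1737] [-0.119 -0.062]
0.8 [0.1253 0.1662] [-0.112 -0.075]
0.7 [0.1149 0.1576] [-0.104 -0.087]
0.6 [0.1055 0.1477] [-0.094 -0.098]
0.5 [0.0971 0.1369] [-0.084 -0.108]
0.4 [0.09   0.1252] [-0.072 -0.117]
0.3 [0.0841 0.1128] [-0.059 -0.125]
0.2 [0.0796 0.0997] [-0.045 -0.13 ]
0.1 [0.0766 0.0862] [-0.03  -0.135]
-0.0 [0.075  0.0725] [-0.016 -0.137]
```

play_rows:
  moves:
    - [[0,0,0,0,0,0.25,0],[0,0,0,0,0,0.3,0],[0,0,0,0,0,0.295,0],[0,0,0,0,-0.1,0,0],[0,0,0,0,-0.08,0,0]]

```text
time: 34.97
tool_pos: [0.725, 0.1943, 0.1898]
tcp_rot: [-2.285, -2.152, 0.008]
wrist_force: [0.0, 0.0, 0.6]
width: -0.0
grip_force: 0.0
```

play_rows:
  moves:
    - [[0,0,0,0,-0.07,0,0],[0,0,0,0,-0.064,0,0],[0,0,0,0,-0.064,0,0],[0,0,0,0,-0.064,0,0],[0,0,0,0,-0.064,0,0]]

```text
time: 35.38
tool_pos: [0.6961, 0.1967, 0.1949]
tcp_rot: [2.287, 2.152, 0.004]
wrist_force: [1.7, 1.1, -0.5]
width: -0.0
grip_force: 0.9
```

play_rows:
  moves:
    - [[0,0,0,0,-0.064,0.01,0],[0,0,0,0,-0.064,0.01,0],[0,0,0,0,-0.064,0.018,0],[0,0,0,0,-0.064,0.018,0],[0,0,0,0,0,0,0]]

```text
time: 35.8
tool_pos: [0.6685, 0.198, 0.1871]
tcp_rot: [-2.286, -2.153, 0.003]
wrist_force: [-1.2, -0.9, 0.5]
width: 0.0
grip_force: 0.0
```

```bash
cat >> m.py <<'E'
C=np.array([[.998,-.063],[.063,.998]])
def lid():
    s=bot.read_state(); T=s['tool_pos']; print('chest xy',np.round(C@(T[:2]-[.508,.207]),4),'z',round(T[2],4),'F',np.round(s['wrist_force'],1),'t',s['time'])
    c=cam('side'); P=pts(c); hsv=cv2.cvtColor(c['image'],cv2.COLOR_RGB2HSV)
    red=((hsv[...,0]<6)|(hsv[...,0]>174))&(hsv[...,1]>120)
    X=(P[...,:2]-[.508,.207])@C.T
    m=red&(X[...,0]>.03)&(X[...,0]<.25)&(abs(X[...,1])<.12)&(P[...,2]>.112)&(P[...,2]<.27)
    x=X[m][:,0]; z=P[m][:,2]; print(len(x)); print('lid pts (x,z)',[(round(float(np.median(x[abs(z-a)<.008])),3),round(float(a),2)) for a in np.arange(.12,.27,.02) if (abs(z-a)<.008).sum()>8])
    return c
E
python3 -c "
from m import *
lid()"
```

```text
chest xy [0.1607 0.0011] z 0.1871 F [-1.2 -0.9  0.5] t 35.8
209
lid pts (x,z) [(0.182, 0.16), (0.173, 0.18), (0.164, 0.2), (0.155, 0.22), (0.144, 0.24)]
```

Lid tracks as planned (θ≈1.13). Continue.

play_rows:
  moves:
    - [[0,0,0,0,-0.062,0.025,0],[0,0,0,0,-0.062,0.025,0],[0,0,0,0,-0.06,0.031,0],[0,0,0,0,-0.06,0.031,0],[0,0,0,0,0,0,0]]

```text
time: 36.27
tool_pos: [0.6438, 0.1994, 0.1752]
tcp_rot: [-2.286, -2.152, 0.004]
wrist_force: [-0.9, 0.1, -0.6]
width: -0.001
grip_force: 0.0
```

play_rows:
  moves:
    - [[0,0,0,0,-0.056,0.038,0],[0,0,0,0,-0.056,0.038,0],[0,0,0,0,-0.052,0.044,0],[0,0,0,0,-0.052,0.044,0],[0,0,0,0,0,0,0]]

```text
time: 36.68
tool_pos: [0.6223, 0.2007, 0.1585]
tcp_rot: [-2.286, -2.152, 0.004]
wrist_force: [-0.2, -0.2, -0.5]
width: 0.001
grip_force: 0.0
```

play_rows:
  moves:
    - [[0,0,0,0,-0.047,0.049,0],[0,0,0,0,-0.047,0.049,0],[0,0,0,0,-0.042,0.054,0],[0,0,0,0,-0.042,0.054,0],[0,0,0,0,0,0,0]]

```text
time: 37.1
tool_pos: [0.6046, 0.2017, 0.1375]
tcp_rot: [-2.286, -2.152, 0.004]
wrist_force: [-0.1, 0.6, 0.1]
width: -0.0
grip_force: 0.0
```

```bash
python3 -c "
from m import *
lid()"
```

```text
chest xy [0.0967 0.0008] z 0.1375 F [-0.1  0.6  0.1] t 37.1
1906
lid pts (x,z) [(0.188, 0.12), (0.155, 0.14), (0.121, 0.16), (0.086, 0.18), (0.083, 0.2), (0.111, 0.22), (0.072, 0.24)]
```

play_rows:
  moves:
    - [[0,0,0,0,-0.036,0.058,0],[0,0,0,0,-0.036,0.058,0],[0,0,0,0,-0.03,0.062,0],[0,0,0,0,-0.03,0.062,0],[0,0,0,0,0,0,0]]

```text
time: 37.57
tool_pos: [0.5915, 0.2023, 0.1133]
tcp_rot: [-2.286, -2.152, 0.005]
wrist_force: [-0.2, -0.1, 0.4]
width: 0.002
grip_force: 0.0
```

play_rows:
  moves:
    - [[0,0,0,0,-0.022,0.065,0],[0,0,0,0,-0.022,0.065,0],[0,0,0,0,-0.015,0.067,0],[0,0,0,0,-0.015,0.067,0],[0,0,0,0,0,0,0]]

```text
time: 37.98
tool_pos: [0.5844, 0.2027, 0.0868]
tcp_rot: [-2.286, -2.152, 0.005]
wrist_force: [-0.3, -0.1, 0.5]
width: 0.001
grip_force: 0.0
```

play_rows:
  moves:
    - [[0,0,0,0,-0.008,0.05,0],[0,0,0,0,-0.008,0.05,0],[0,0,0,0,0,0.03,0],[0,0,0,0,0,0,0],[0,0,0,0,0,0,0]]

```text
time: 38.4
tool_pos: [0.5843, 0.2031, 0.0758]
tcp_rot: [-2.287, -2.153, 0.001]
wrist_force: [-0.3, -0.1, -0.1]
width: 0.0
grip_force: 0.0
```

Run:
```python
from m import *
c=lid(); P=pts(c); X=(P[...,:2]-[.508,.207])@C.T
for a in np.arange(.05,.21,.02):
    m=(abs(X[...,0]-a)<.005)&(abs(X[...,1])<.11)&(P[...,2]<.16)&(P[...,2]>.05); print(round(a,2),m.sum(),round(float(np.median(P[m][:,2])),4) if m.any() else '')
```

```text
chest xy [0.0764 0.0009] z 0.0758 F [-0.3 -0.1 -0.1] t 38.4
2172
lid pts (x,z) [(0.136, 0.12), (0.062, 0.14), (0.089, 0.16), (0.083, 0.18), (0.051, 0.2)]
0.05 77 0.1135
0.07 179 0.1139
0.09 140 0.1153
0.11 154 0.1146
0.13 154 0.1147
0.15 178 0.1148
0.17 204 0.1147
0.19 208 0.1134
```

Lid surface reads flat at about 0.1145, so closed. A gentle press to confirm, then retreat.

play_rows:
  moves:
    - [[0,0,0,0,0,0.03,0],[0,0,0,0,0,0.02,0],[0,0,0,0,0,0,0],[0,0,0,0,0,0,0]]

```text
time: 38.78
tool_pos: [0.5851, 0.2033, 0.0749]
tcp_rot: [2.287, 2.153, 0.002]
wrist_force: [-8.3, -2.4, 18.0]
width: 0.004
grip_force: 8.6
```

play_rows:
  moves:
    - [[0,0,0,0,0,-0.1,0],[0,0,0,0,0,-0.3,0],[0,0,0,0,0,-0.4,0],[0,0,0,0,0,-0.4,0],[0,0,0,0,0,0,0]]

```text
time: 39.2
tool_pos: [0.5902, 0.2049, 0.2017]
tcp_rot: [2.282, 2.148, 0.023]
wrist_force: [0.8, 0.2, 3.1]
width: 0.002
grip_force: 0.0
```

play_rows:
  moves:
    - [[0,0,0,-0.35,0,0,0],[0,0,0,-0.35,0,0,0],[0,0,0,-0.35,0,0,0],[0,0,0,-0.35,0,0,0],[0,0,0,0,0,0,0]]

```text
time: 39.62
tool_pos: [0.5757, 0.058, 0.1912]
tcp_rot: [2.29, 2.147, -0.003]
wrist_force: [0.4, -0.1, 0.5]
width: -0.005
grip_force: 0.0
```

Run:
```python
from m import *
c=lid(); look(); P=pts(c); X=(P[...,:2]-[.508,.207])@C.T
for a in np.arange(.05,.21,.02):
    m=(abs(X[...,0]-a)<.005)&(abs(X[...,1])<.11)&(P[...,2]<.16)&(P[...,2]>.05); print(round(a,2),m.sum(),round(float(np.median(P[m][:,2])),4) if m.any() else '')
prof(c,(.2,),.5,.6)
cv2.imwrite('pics/s9.png',c['image'][:,:,::-1])
```

```text
chest xy [ 0.0769 -0.1445] z 0.1912 F [ 0.4 -0.1  0.5] t 39.6167
1752
lid pts (x,z) [(0.121, 0.12)]
[277. 265.] 129 z 0.042 mid [ 0.408 -0.145] [0.013 0.032] 76
[296. 333.] 377 z 0.029 mid [ 0.389 -0.316] [0.032 0.05 ] 77
0.05 83 0.1125
0.07 186 0.1133
0.09 135 0.1151
0.11 94 0.1148
0.13 97 0.1146
0.15 133 0.1147
0.17 136 0.1144
0.19 148 0.1138
0.2 [(0.5, -0.001), (0.505, -0.001), (0.51, -0.002), (0.515, -0.002), (0.52, -0.001), (0.525, 0.033), (0.53, 0.017), (0.535, 0.036), (0.545, 0.001), (0.55, 0.054), (0.555, 0.112), (0.56, 0.111), (0.565, 0.052), (0.57, 0.112), (0.575, 0.113), (0.58, 0.112), (0.585, 0.115), (0.59, 0.116), (0.595, 0.115)]
```

View pics/s9.png

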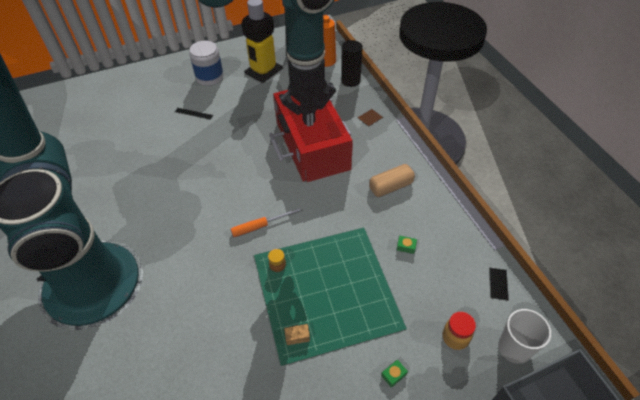

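The lid lies flat at (320,130), the drawer is home (handle at 290,150), the mat holds only the cork block and glue pot, and the arm is clear. Handing in.

```bash
python3 -c "
from workcell import bot
print(bot.finish_job())"
```

```text
the job is handed in; nothing more can be done
None
```

I handed the job in: all three tins are in the drawer, which is pushed home and seated; both spools are in the tray; the lid was lowered gently and lies closed, and the bystanders were left where they stood. The hand-in gave no verdict.

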